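Make up a tackle order from the sinker tray

ROBOT

A 6-joint arm with a two-finger parallel gripper is mounted at the origin on the work surface. World frame = base frame: x ahead of the robot, y to its left, z up, the work surface at z = 0. Lengths are in m, angles in rad, forces in N, time in s.
With the tool pointing down it reaches from about 0.375 to 0.925 m from the base axis. Payload 5.7 kg.
Tool frame: the origin (TCP) lies at the very end of the fingers, on their centre line; the grasp point (between the pads) lies 19 mm behind it; y points along the fingers, z is the direction in which the jaws open and shut, and the axes are right-handed (so a half turn about y gives the same grasp; the last joint's range is limited). The gripper opens to 85 mm and grips with 20 to 120 N. Pads are 22 mm wide; open, the fingers measure 114 mm over their backs; the gripper's body (76 mm by 85 mm) begins 54 mm behind the grasp point. The pads swing forward as they close: fully open they stand 13 mm farther back than shut.
Start: joints at [-1.256, 0.359, 1.51, -0, 1.272, -0.115], TCP at [0.25, -0.545, 0.231] pointing down, gripper open.
Joint ranges: [-2.97, 2.97], [-1.01, 2.36], [0.21, 2.38], [-0.96, 4.11], [0.2, 2.71], [-2.98, 2.98]. Speed limits (rad/s): [2.39, 2.39, 3.14, 3.14, 3.14, 3.14].

INTERFACE

Orientations are given as a rotation vector (axis times angle).
In Python, from rig import * gives the robot as it stands.
- The arm moves only by the tool step_arm, never from a script. Its argument "steps" is a list of rows, each a list of 7 numbers: the shift along the tool's x, y, z in m, then the turn, a rotation vector about the tool's x, y, z in rad, then the opening, from -1 (shut) to 1 (fully open), so that 0 is half open. In form: [[tx, ty, tz, ax, ay, az, claw], ...]. A call has exactly 5 rows; each row shifts and turns the commanded pose from where the row before left it, along the tool's axes as they then stand; what a row does not reach is not made up. A row lasts 1/8 s, in which the tool goes at most 62.5 mm and 10.7 degrees, less where a joint would pass 70% of its speed; a pose out of reach is approached as far as the arm can. A call with a gripper value outside its range is refused whole. The fingers move at their own pace and stop on an object; "grip_force" is the grip in N (left out, the last holds). Time passes only in rows, so rows that do not move let the fingers close, or fill a call up. It gives the time, the measured TCP pose, the force and the opening at its end, in the units of the state.
- get_state(): the state, without advancing time (a new reading comes with each control period).
- grab_frame(name): name is "side" or "top" or "wrist"; returns the picture (384x512x3 uint8, red, green, blue); there is no depth.
- calibration(name): a dict with "intrinsics" (3x3 intrinsics, pixels), "position" and "attitude" of the camera in the world; the wrist camera has in their place "T_tool_cam" (4x4, takes a point from camera to tool coordinates, whose origin is the TCP and whose axes are the tool frame's). Camera axes: x right, y down, z forward; pixel columns grow to the right and rows downward; lengths in m; the calibration is good to about 2 mm. A picture is of the moment at which its call begins: read the wrist's pose just before it. calibration takes no time and is no camera call.
- job_done(): hands the job in, once; it reports no verdict.
The state is a dict: "clock": time; "q": joint angles; "qd": joint speeds; "effort": joint torques, N m; "ee_pos": TCP position; "ee_rot": TCP orientation; "wrist_force": force on the tool from outside, world axes, zero at the start; "torque": the same for the moment, N m; "finger_gap": finger opening in m.
Only numpy, scipy, OpenCV 4.12 (cv2) and the standard library are available. Lean on these libraries where they do the work, as an engineer would, in place of code of your own. Each camera call takes 0.05 s, during which the arm holds its last target. There are 200 camera calls.

TASK

Make up the tackle order: raise the far end of the hinged sinker tray by its handle up to the stop so that the ball sinkers roll together at the low end, then gather them with the scoop and tip every one into the deep bin of the order box, keeping the gripper's fingers off the sinkers. Pack the white cartons and the jar that are there (two or three of them) upright and side by side on the floor of the box's shallow part. Finish with the scoop standing on its mat again, the tray let down flat, and the reel left alone.

Things in the scene. Friction and masses are not known exactly. Their poses are not given: they have to be found in the camera images.
- stand_hinge (a point): Middle of the hinge line of the sinker tray, 14 mm above the table (the stand under it is fixed). Its x axis points level from the hinge towards the tray's far end and handle, away from the robot; y is the hinge line; z up.
- tray (a joint): Tilt of the bare-metal tray about its hinge: 0 flat, positive with the far (handle) end raised, stop at 0.34 rad. The hinge is stiff: the tray stays where it is left; about 10 N up or 5 N down at the handle moves it.
- tray_nose (a point): Tray floor surface at the foot of its low end wall, middle; turns with the tray, 4 mm off the hinge line (z). x along the floor to the handle end, z off the floor. Inner length x 0 to 200 mm; inner width 68 mm up to x = 72, widening evenly to 150 at x = 115, then 150. Walls 3 mm thick; heights: upright low end wall 50 mm, sides 30, far end 24.
- tray_handle (a point): Grip point of the tray's handle, an upright black block 14 mm thick (y, across the tray) and 30 mm long (x) beyond the far wall, free on both sides; axes as tray_nose, 223 mm along x and 36 mm up from it; the block's top is 14 mm above this point.
- scoop_grip (a point): On the axis of the upright square black handle (22 x 22 mm, 29 to 91 mm above the underside; this point at 64 mm) of the aluminium scoop. The mouth faces -x; z up when it stands. Floor 2 mm thick, 62 mm wide, from the lip (x = -62 mm from here) to the heel (x = +12 mm). Mass about 0.14 kg.
- scoop_lip (a point): Middle of the scoop's front edge, on its underside; axes as scoop_grip. Inner width 57 mm; back wall and the rear 42 mm of the sides are 28 mm high, a hood roofs the rear 26 mm (27 mm clear below), and the front sides are rails only 4 mm high.
- mat_center (a point): Centre of the top of the scoop's flat black rubber mat, 130 (x) x 100 (y) x 3 mm, fixed, where the scoop stands at the start.
- orderbox: The plywood order box, fixed, origin under its centre, 262 mm long along its y, 78 mm along its x (which points away from the robot), walls 4 mm, floor surface at z = 4 mm. Its shallow packing row (walls 26 mm high) is inside y = -127 to +39 mm, x = -35 to +35; the deep bin (walls 52 mm high) is inside y = +43 to +127 mm, x = -35 to +35.
- row_center (a point): Centre of the floor of the packing row (166 x 70 mm inside); axes as the order box.
- bin_center (a point): Centre of the floor of the deep bin (84 x 70 mm inside); axes as the order box.
- sinker1_center (a point): Centre of a ball sinker, 20 mm across, dark bare metal, 45 g, lying loose in the tray; it rolls on metal slopes over 0.1 rad (4 to 6 of the six are present).
- sinker2_center (a point): Centre of a ball sinker, 20 mm across, dark bare metal, 45 g, lying loose in the tray; it rolls on metal slopes over 0.1 rad (4 to 6 of the six are present).
- sinker3_center (a point): Centre of a ball sinker, 20 mm across, dark bare metal, 45 g, lying loose in the tray; it rolls on metal slopes over 0.1 rad (4 to 6 of the six are present).
- sinker4_center (a point): Centre of a ball sinker, 20 mm across, dark bare metal, 45 g, lying loose in the tray; it rolls on metal slopes over 0.1 rad (4 to 6 of the six are present).
- sinker5_center (a point): Centre of a ball sinker, 20 mm across, dark bare metal, 45 g, lying loose in the tray; it rolls on metal slopes over 0.1 rad (4 to 6 of the six are present).
- sinker6_center (a point): Centre of a ball sinker, 20 mm across, dark bare metal, 45 g, lying loose in the tray; it rolls on metal slopes over 0.1 rad (4 to 6 of the six are present).
- carton_slim_center (a point): Centre (half-way up) of the slim white carton, 62 (x) x 44 (y) x 66 mm high, upright on the table on the robot's side of the order box, about 0.15 kg. Two or three of the two cartons and the jar are present.
- carton_wide_center (a point): Centre (half-way up) of the wide white carton, 62 (x) x 54 (y) x 60 mm high, upright on the table on the robot's side of the order box, about 0.15 kg. Two or three of the two cartons and the jar are present.
- jar_center (a point): Centre (half-way up) of the white-labelled round jar with a black lid, 58 mm diameter, 62 mm high, upright on the table on the robot's side of the order box, about 0.15 kg. Two or three of the two cartons and the jar are present.
- reel: Bystander: a black and gold fishing reel lying on the table beyond the tray and the order box, about 90 x 120 mm and 50 mm high.

How it is judged:
On the way, in this order (a step that is already met when the one before it is completed fails the run):
1. the tray is raised to its stop with sinkers still in it (value of joint tray above 0.29 rad), for 0.2 s.
2. all sinkers are in the deep bin of the order box (x of sinker1_center in the frame of orderbox between -0.036 and 0.036 m and y of sinker1_center in the frame of orderbox between 0.042 and 0.128 m and z of sinker1_center in the frame of orderbox between 0 and 0.05 m and x of sinker2_center in the frame of orderbox between -0.036 and 0.036 m and y of sinker2_center in the frame of orderbox between 0.042 and 0.128 m and z of sinker2_center in the frame of orderbox between 0 and 0.05 m and x of sinker3_center in the frame of orderbox between -0.036 and 0.036 m and y of sinker3_center in the frame of orderbox between 0.042 and 0.128 m and z of sinker3_center in the frame of orderbox between 0 and 0.05 m and x of sinker4_center in the frame of orderbox between -0.036 and 0.036 m and y of sinker4_center in the frame of orderbox between 0.042 and 0.128 m and z of sinker4_center in the frame of orderbox between 0 and 0.05 m and x of sinker5_center in the frame of orderbox between -0.036 and 0.036 m and y of sinker5_center in the frame of orderbox between 0.042 and 0.128 m and z of sinker5_center in the frame of orderbox between 0 and 0.05 m and x of sinker6_center in the frame of orderbox between -0.036 and 0.036 m and y of sinker6_center in the frame of orderbox between 0.042 and 0.128 m and z of sinker6_center in the frame of orderbox between 0 and 0.05 m), for 0.2 s.
At the end, for the whole second after the job is handed in: Every sinker is in the deep bin; each carton and jar stands upright (0.12 rad) on the floor of the shallow row (6 mm), inside its walls; the scoop stands upright, handle within 60 mm of the mat's centre; the tray is down (under 0.04 rad); all at rest (all of step 2 and x of carton_slim_center in the frame of orderbox between -0.02 and 0.02 m and y of carton_slim_center in the frame of orderbox between -0.108 and 0.02 m and z of carton_slim_center in the frame of orderbox between 0.031 and 0.043 m and angle between each of carton_slim_center, carton_wide_center, jar_center, scoop_grip's own z axis and vertical below 0.12 rad and linear speed of each of carton_slim, carton_wide, jar, scoop below 0.03 m/s and x of carton_wide_center in the frame of orderbox between -0.02 and 0.02 m and y of carton_wide_center in the frame of orderbox between -0.103 and 0.015 m and z of carton_wide_center in the frame of orderbox between 0.028 and 0.04 m and x of jar_center in the frame of orderbox between -0.02 and 0.02 m and y of jar_center in the frame of orderbox between -0.101 and 0.013 m and z of jar_center in the frame of orderbox between 0.029 and 0.041 m and horizontal distance between scoop_grip and mat_center below 0.06 m and height (world z) of scoop_grip below 0.078 m and value of joint tray below 0.04 rad); the robot touches nothing.
It fails at once if the fingers touch a sinker (contact force between the fingers and sinker1 above 0.5 N or contact force between the fingers and sinker2 above 0.5 N or contact force between the fingers and sinker3 above 0.5 N or contact force between the fingers and sinker4 above 0.5 N or contact force between the fingers and sinker5 above 0.5 N or contact force between the fingers and sinker6 above 0.5 N).
It fails at once if the reel is pushed out of its place (distance of reel from where it was at the start of the episode above 0.03 m).
Of sinker1, sinker2, sinker3, sinker4, sinker5, sinker6 only 4 to 6 are there at a start; the rules pass over those that are not, and their reading is None.
Of carton_slim, carton_wide, jar only 2 to 3 are there at a start; the rules pass over those that are not, and their reading is None.
At some moment in a run one of carton_wide, jar may be knocked a few centimetres aside while the robot is not near it.
It also fails if it takes over 192 s, if anything falls off the work surface, if the arm or the gripper's body presses on something with over 40 N, if the wrist force passes 120 N, or if a joint passes its speed limit or range.

## Working session

There is one attempt and no reset: what is moved stays moved. The work goes in short steps, Python scripts to look and compute and a tool call to move; the robot and the scene stay as the last step left them, time stands still between calls to the robot, and variables do not carry over. Pictures are saved under pics/ and viewed, about 12 in all and at most 16, crops included, and the job is handed in when it is done.

Besides the shell and the picture viewer there is one more tool, called after ">>>" in YAML: its name, and indented under it one key for each argument. step_arm: Moves the arm, as the interface text tells. Its arguments: {"type":"object","properties":{"steps":{"type":"array","items":{"type":"array","items":{"type":"number"}}},"grip_force":{"type":"number"}},"required":["steps"]}

```bash
mkdir -p pics; ls; python3 - <<'E'
from rig import *
import cv2,json
s=get_state();print(s)
for n in("side","top","wrist"):
    print(n,calibration(n))
a=grab_frame("top");b=grab_frame("side")
cv2.imwrite("pics/top0.png",cv2.cvtColor(a,cv2.COLOR_RGB2BGR));cv2.imwrite("pics/side0.png",cv2.cvtColor(b,cv2.COLOR_RGB2BGR))
E
```

```text
pics
{'clock': 0.0, 'q': array([-1.25610142e+00,  3.59510677e-01,  1.51144775e+00,  1.06821076e-05,
        1.27248713e+00, -1.15135697e-01]), 'qd': array([-8.78118400e-05, -2.93626500e-03,  3.04005941e-04, -8.10312781e-04,
        2.31774679e-04, -1.48924100e-03]), 'effort': array([-2.28062505e-03, -5.27617908e+01, -2.78614622e+01, -1.21597759e-04,
        1.32523774e-02,  1.69996650e-05]), 'ee_pos': array([ 0.24979427, -0.5447784 ,  0.23044438]), 'ee_rot': array([-0.43324029,  1.98580928, -1.98206334]), 'wrist_force': array([-0.54382845, -0.4684652 , -0.36854484]), 'torque': array([ 0.03983792, -0.01626914,  0.04189167]), 'finger_gap': 0.08544872300439332}
side {'intrinsics': array([[414.97337449,   0.        , 247.30620796],
       [  0.        , 414.97337449, 187.75973116],
       [  0.        ,   0.        ,   1.        ]]), 'position': array([0.52213281, 0.93590431, 0.70178497]), 'attitude': array([-0.08822696,  2.75142018, -1.4498073 ])}
top {'intrinsics': array([[358.96975756,   0.        , 256.54617757],
       [  0.        , 358.96975756, 189.50715988],
       [  0.        ,   0.        ,   1.        ]]), 'position': array([0.47490617, 0.0318905 , 1.04357238]), 'attitude': array([-2.17818022,  2.14137863, -0.11225074])}
wrist {'intrinsics': array([[338.91336747,   0.        , 254.77672399],
       [  0.        , 338.91336747, 192.69062909],
       [  0.        ,   0.        ,   1.        ]]), 'T_tool_cam': array([[-2.67387604e-04,  9.51444013e-01,  3.07821732e-01,
        -7.93416263e-02],
       [ 6.98276311e-04, -3.07821491e-01,  9.51443872e-01,
        -1.42352348e-01],
       [ 9.99999720e-01,  4.69348921e-04, -5.82063165e-04,
         8.20820737e-04],
       [ 0.00000000e+00,  0.00000000e+00,  0.00000000e+00,
         1.00000000e+00]])}
```

View pics/top0.png

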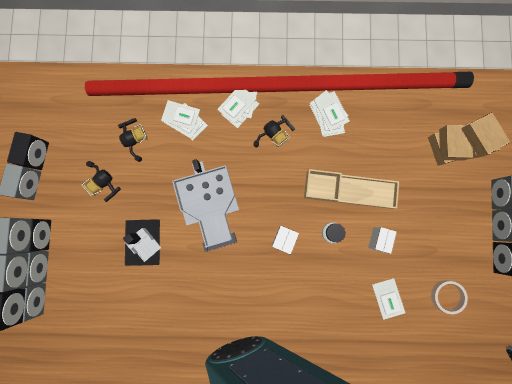

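View pics/side0.png

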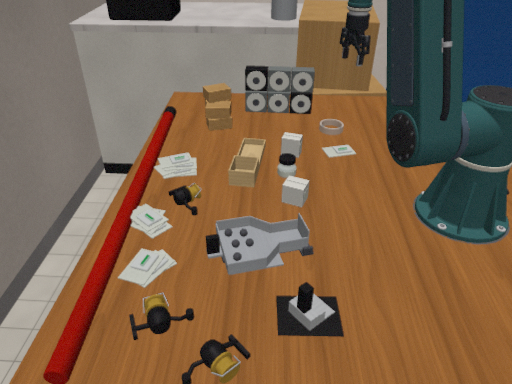

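```bash
cat > h.py <<'E'
import numpy as np,cv2
from scipy.spatial.transform import Rotation as Ro
from rig import *
def cam(n,s=None):
    c=calibration(n);K=np.array(c["intrinsics"])
    if n!="wrist": return K,Ro.from_rotvec(c["attitude"]).as_matrix(),np.array(c["position"])
    T=np.array(c["T_tool_cam"]);R=Ro.from_rotvec(s["ee_rot"]).as_matrix()
    return K,R@T[:3,:3],s["ee_pos"]+R@T[:3,3]
def ray(C,uv,z):
    K,R,p=C;d=R@np.linalg.inv(K)@np.array([uv[0],uv[1],1.]);return p+d*(z-p[2])/d[2]
def proj(C,X):
    K,R,p=C;x=K@(R.T@(np.asarray(X)-p));return x[:2]/x[2]
def snap(n,name=None,crop=None,sc=1):
    s=get_state();im=cv2.cvtColor(grab_frame(n),cv2.COLOR_RGB2BGR)
    if name:
        o=im if crop is None else im[crop[1]:crop[3],crop[0]:crop[2]]
        cv2.imwrite("pics/"+name,cv2.resize(o,None,fx=sc,fy=sc,interpolation=cv2.INTER_CUBIC))
    return s,im
def down(jaw):  # tool R, pointing down, jaw axis world yaw
    y=np.array([0,0,-1.]);z=np.array([np.cos(jaw),np.sin(jaw),0]);return np.c_[np.cross(y,z),y,z]
def go(pos,R=None,p0=None,R0=None):
    """prints total shift/turn in tool axes"""
    s=get_state();p0=s["ee_pos"] if p0 is None else p0;R0=Ro.from_rotvec(s["ee_rot"]).as_matrix() if R0 is None else R0
    R=R0 if R is None else R
    t=R0.T@(np.asarray(pos)-p0);w=Ro.from_matrix(R0.T@R).as_rotvec()
    print("shift mm",np.round(t*1e3,1),"turn",np.round(w,3),"deg",np.round(np.degrees(np.linalg.norm(w)),1));return t,w
E
python3 - <<'E'
from h import *
im=cv2.imread("pics/top0.png")
cv2.imwrite("pics/c1.png",cv2.resize(im[100:280,110:410],None,fx=2.6,fy=2.6,interpolation=cv2.INTER_CUBIC))
C=cam("top")
R0=Ro.from_rotvec(get_state()["ee_rot"]).as_matrix();print(R0.round(2))
hsv=cv2.cvtColor(im,cv2.COLOR_BGR2HSV)
def blobs(m,lo,hi,box):
    n,l,st,ce=cv2.connectedComponentsWithStats(m.astype(np.uint8))
    for i in range(1,n):
        if lo<=st[i,4]<=hi and box[0]<ce[i][0]<box[2] and box[1]<ce[i][1]<box[3]:
            c=cv2.findContours((l==i).astype(np.uint8),0,1)[0][0];print(ce[i].round(1),st[i,4],cv2.minAreaRect(c))
print("dark");blobs(hsv[...,2]<70,20,3000,(115,110,420,280))
print("white");blobs((hsv[...,1]<40)&(hsv[...,2]>200),50,2000,(250,200,410,280))
E
```

```text
[[-0.91 -0.    0.42]
 [-0.42  0.   -0.91]
 [-0.   -1.   -0.  ]]
dark
[271.3 129.4] 278 ((270.8616027832031, 130.1347198486328), (17.331985473632812, 43.03113555908203), 65.43283081054688)
[128.3 137.4] 317 ((129.36045837402344, 140.43942260742188), (43.28480529785156, 18.498451232910156), 82.50414276123047)
[196.9 165.5] 61 ((196.8500213623047, 165.55001831054688), (12.965337753295898, 5.692099571228027), 71.56504821777344)
[140.8 229.5] 580 ((141.0, 231.5), (23.0, 36.0), 90.0)
[139.4 258.2] 354 ((141.5, 254.0), (33.0, 20.0), 0.0)
white
[285.2 239.6] 441 ((285.2130126953125, 239.5887451171875), (19.76923370361328, 22.615386962890625), 22.61986541748047)
[385.6 239.9] 366 ((385.5, 240.00003051757812), (16.00735092163086, 23.040882110595703), 14.03624439239502)
```

View pics/c1.png

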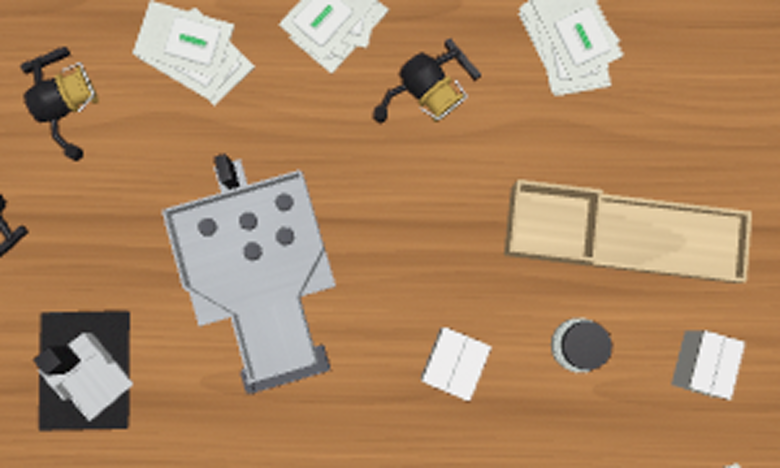

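```bash
python3 - <<'E'
from h import *
C=cam("top")
f=lambda x,y,z:ray(C,(x/2.6+110,y/2.6+100),z).round(3)
print("handle top",ray(C,(196.9,165.5),.068).round(3))
print("low wall top ends",f(247,388,.068),f(329,366,.068))
print("sinkers",[f(x,y,.028).tolist() for x,y in((207,227),(248,221),(285,202),(285,236),(253,251))])
print("box: bin corners",f(517,182,.052),f(507,255,.052),f(600,192,.052),"far shallow",f(750,211,.026),f(744,280,.026))
print("cartons",ray(C,(285.2,239.6),.063).round(3),ray(C,(385.6,239.9),.063).round(3),"jar",f(586,345,.062))
print("mat",f(85,371,.003),"scoop",f(55,355,.091))
print("reel",f(430,85,.03))
p=f(227,172,.068)
# proposed view poses
go([.60,.15,.33],down(-np.pi/2+.2)); go([.60,.15,.33],down(-np.pi/2))
E
```

```text
handle top [0.649 0.207 0.068]
low wall top ends [0.421 0.177 0.068] [0.445 0.092 0.068]
sinkers [[0.592, 0.232, 0.028], [0.6, 0.187, 0.028], [0.621, 0.147, 0.028], [0.584, 0.146, 0.028], [0.567, 0.181, 0.028]]
box: bin corners [ 0.644 -0.104  0.052] [ 0.565 -0.094  0.052] [ 0.634 -0.193  0.052] far shallow [ 0.62  -0.363  0.026] [ 0.544 -0.354  0.026]
cartons [ 0.45  -0.039  0.063] [ 0.454 -0.31   0.063] jar [ 0.471 -0.175  0.062]
mat [0.433 0.366 0.003] scoop [0.452 0.369 0.091]
reel [ 0.755 -0.01   0.03 ]
shift mm [-607.9  -98.5 -485.9] turn [ 0.002  0.23  -0.   ] deg 13.2
shift mm [-607.9  -98.5 -485.9] turn [0.002 0.43  0.   ] deg 24.6
```

>>> step_arm:
  steps:
    - [-0.0414,-0.0067,-0.0372,0,0,0,1]
    - [-0.0414,-0.0067,-0.0372,0,0,0,1]
    - [-0.0414,-0.0067,-0.0372,0,0,0,1]
    - [-0.0414,-0.0067,-0.0372,0,0,0,1]
    - [-0.0414,-0.0067,-0.0372,0,0,0,1]

```text
clock: 0.72
ee_pos: [0.3609, -0.2882, 0.2648]
ee_rot: [-0.433, 1.985, -1.984]
wrist_force: [0.2, -0.5, 0.3]
finger_gap: 0.0854
```

>>> step_arm:
  steps:
    - [-0.0414,-0.0067,-0.0372,0,0,0,1]
    - [-0.0414,-0.0067,-0.0372,0,0,0,1]
    - [-0.0414,-0.0067,-0.0372,0,0,0,1]
    - [-0.0414,-0.0067,-0.0372,0,0,0,1]
    - [-0.0414,-0.0067,-0.0372,0,0,0,1]

```text
clock: 1.35
ee_pos: [0.4716, -0.0329, 0.2984]
ee_rot: [-0.433, 1.984, -1.984]
wrist_force: [1.0, -0.8, 0.1]
finger_gap: 0.0857
```

>>> step_arm:
  steps:
    - [-0.0414,-0.0067,-0.0372,0,0,0,1]
    - [-0.0414,-0.0067,-0.0372,0,0,0,1]
    - [-0.0414,-0.0067,-0.0372,0,0,0,1]
    - [-0.0414,-0.0067,-0.0372,0,0,0,1]
    - [-0.0414,-0.0067,-0.0372,0,0.14,0,1]

```text
clock: 1.98
ee_pos: [0.5822, 0.2223, 0.3316]
ee_rot: [-0.299, 2.068, -2.068]
wrist_force: [1.4, -0.6, -0.2]
finger_gap: 0.0851
```

>>> step_arm:
  steps:
    - [0,0,0,0,0,0,1]
    - [0,0,0,0,0,0,1]
    - [0,0,0,0,0,0,1]
    - [0,0,0,0,0,0,1]
    - [0,0,0,0,0,0,1]

```text
clock: 2.6
ee_pos: [0.5819, 0.2198, 0.332]
ee_rot: [-0.3, 2.066, -2.066]
wrist_force: [0.3, -0.3, -0.4]
finger_gap: 0.0853
```

```bash
python3 - <<'E'
from h import *
s,im=snap("wrist","w1.png",sc=1.5)
np.save("w1.npy",np.r_[s["ee_pos"],s["ee_rot"]])
E
```

```text
(no output)
```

View pics/w1.png

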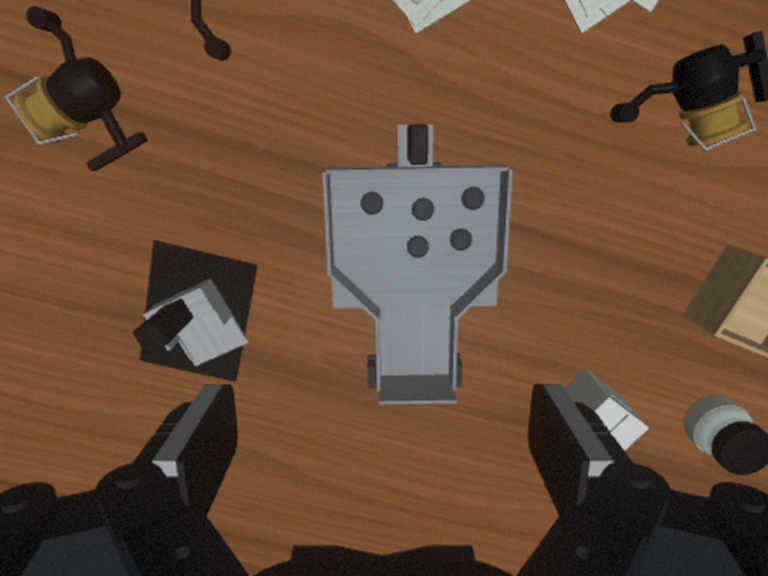

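```bash
python3 - <<'E'
from h import *
v=np.load("w1.npy");s=dict(ee_pos=v[:3],ee_rot=v[3:]);C=cam("wrist",s)
f=lambda x,y,z:ray(C,((x+.5)/1.5-.5,(y+.5)/1.5-.5),z)
a=f(378,403,.068);b=f(456,403,.068);c=f(322,167,.042);d=f(512,167,.042)
print(a,b,c,d,"w",np.linalg.norm(a-b),np.linalg.norm(c-d))
m1,m2=(a+b)/2,(c+d)/2;m=m2-m1;print("len",np.hypot(*m[:2]),"yaw",np.arctan2(m[1],m[0]))
yaws=[np.arctan2(*( (a-b)[:2]*[-1,1])[[0,1]]) , np.arctan2(-(c-d)[0],(c-d)[1])];print(yaws)
print("foot",f(380,375,.018),f(455,375,.018))
yaw=np.arctan2(m[1],m[0]);u=np.array([np.cos(yaw),np.sin(yaw)])
nose=m1[:2]+.003*u; print("nose",nose, "from far",m2[:2]-.203*u,"handle",nose+.223*u)
for q in((410,124),(427,124),(408,165),(430,165)): print(q,f(*q,.068).round(4))
for x,y in((372,203),(423,209),(473,198),(461,239),(418,246)): print(f(x,y,.028).round(3))
E
```

```text
[0.42721309 0.17751374 0.068     ] [0.4473952 0.1098214 0.068    ] [0.61192505 0.28060317 0.042     ] [0.65686425 0.12958484 0.042     ] w 0.07063688784497424 0.15756289307587956
len 0.20644096599003803 yaw 0.3021250238644193
[np.float64(0.28975385414907384), np.float64(0.28923007813198215)]
foot [0.42972764 0.17665756 0.018     ] [0.45110528 0.10493676 0.018     ]
nose [0.44016827 0.14456022] from far [0.44058926 0.14469143] handle [0.65306778 0.21091379]
(410, 124) [0.6647 0.2221 0.068 ]
(427, 124) [0.6684 0.2097 0.068 ]
(408, 165) [0.6353 0.2145 0.068 ]
(430, 165) [0.6402 0.198  0.068 ]
[0.593 0.232 0.028]
[0.601 0.188 0.028]
[0.622 0.149 0.028]
[0.585 0.147 0.028]
[0.568 0.182 0.028]
```

>>> step_arm:
  steps:
    - [-0.0132,0.032,0.0062,0,0,0,0]
    - [-0.0132,0.032,0.0062,0,0,0,0]
    - [-0.0132,0.032,0.0062,0,0,0,0]
    - [-0.0132,0.032,0.0062,0,0,0,0]
    - [-0.0132,0.032,0.0062,0,0,0,0]

```text
clock: 3.28
ee_pos: [0.6547, 0.2095, 0.1709]
ee_rot: [-0.301, 2.066, -2.066]
wrist_force: [0.6, 0.5, -0.5]
finger_gap: 0.0426
```

>>> step_arm:
  steps:
    - [0,0.026,0,0,0,0,0]
    - [0,0.026,0,0,0,0,0]
    - [0,0.026,0,0,0,0,0]
    - [0,0.026,0,0,0,0,0]
    - [0,0.026,0,0,0,0,0]

```text
clock: 3.9
ee_pos: [0.6544, 0.2096, 0.0411]
ee_rot: [-0.301, 2.066, -2.066]
wrist_force: [-0.6, -1.1, 0.2]
finger_gap: 0.0428
```

>>> step_arm:
  steps:
    - [0,0,0,0,0,0,0]
    - [0,0,0,0,0,0,-1]
    - [0,0,0,0,0,0,-1]
    - [0,0,0,0,0,0,-1]
    - [0,0,0,0,0,0,-1]
  grip_force: 40

```text
clock: 4.53
ee_pos: [0.6545, 0.2121, 0.0434]
ee_rot: [-0.3, 2.067, -2.061]
wrist_force: [-1.6, 7.8, -2.0]
finger_gap: 0.0133
```

>>> step_arm:
  steps:
    - [0.0011,-0.0077,-0.001,0,0,0.0345,-1]
    - [0.0011,-0.0077,0,0,0,0.0345,-1]
    - [0.0011,-0.0077,0,0,0,0.0345,-1]
    - [0.0011,-0.0077,0,0,0,0.0345,-1]
    - [0.0011,-0.0077,0,0,0,0.0345,-1]

```text
clock: 5.15
ee_pos: [0.6468, 0.2097, 0.0809]
ee_rot: [-0.116, 2.014, -1.961]
wrist_force: [3.4, 5.5, -7.8]
finger_gap: 0.0134
```

>>> step_arm:
  steps:
    - [0.0011,-0.0077,0,0,0,0.0345,-1]
    - [0.0011,-0.0077,0,0,0,0.0345,-1]
    - [0.0011,-0.0077,0,0,0,0.0345,-1]
    - [0.0011,-0.0077,0,0,0,0.0345,-1]
    - [0.0011,-0.0077,0,0,0,0.0345,-1]

```text
clock: 5.78
ee_pos: [0.6329, 0.2053, 0.1173]
ee_rot: [0.056, 1.953, -1.854]
wrist_force: [4.9, 7.3, -12.8]
finger_gap: 0.0132
```

>>> step_arm:
  steps:
    - [0,0,0,0,0,0,-1]
    - [0,0,0,0,0,0,-1]
    - [0,0,0,0,0,0,-1]
    - [0,0,0,0,0,0,-1]
    - [0,0,0,0,0,0,-1]

```text
clock: 6.4
ee_pos: [0.6326, 0.2051, 0.1173]
ee_rot: [0.055, 1.954, -1.855]
wrist_force: [-2.4, 5.1, 2.7]
finger_gap: 0.0128
```

>>> step_arm:
  steps:
    - [0,0,0,0,0,0,0]
    - [0,0,0,0,0,0,0]
    - [0,0,0,0,0,0,0]
    - [0,-0.04,0,0,0,0,0]
    - [0,-0.06,0,0,0,0,0]

```text
clock: 7.02
ee_pos: [0.5984, 0.194, 0.2088]
ee_rot: [0.05, 1.956, -1.86]
wrist_force: [1.0, -0.7, -0.8]
finger_gap: 0.0426
```

>>> step_arm:
  steps:
    - [0,0,0,0,0,-0.115,0]
    - [0,0,0,0,0,-0.115,0]
    - [0,0,0,0,0,-0.115,0]
    - [0.019,-0.04,-0.0527,0,0,0,0]
    - [0.019,-0.04,-0.0527,0,0,0,0]

```text
clock: 7.65
ee_pos: [0.5392, 0.2768, 0.2821]
ee_rot: [-0.302, 2.068, -2.068]
wrist_force: [0.9, 1.4, 0.7]
finger_gap: 0.0427
```

>>> step_arm:
  steps:
    - [0.019,-0.04,-0.0527,0,0,0,0]
    - [0,0,0,0,0,0,0]
    - [0,0,0,0,0,0,0]
    - [0,0,0,0,0,0,0]
    - [0,0,0,0,0,0,0]

```text
clock: 8.28
ee_pos: [0.5093, 0.3161, 0.3177]
ee_rot: [-0.302, 2.067, -2.068]
wrist_force: [0.8, 0.2, 0.2]
finger_gap: 0.043
```

```bash
python3 - <<'E'
from h import *
s,im=snap("wrist","w2.png",sc=1.5);print(s["ee_pos"],s["ee_rot"])
np.save("w2.npy",np.r_[s["ee_pos"],s["ee_rot"]])
E
```

```text
[0.50934291 0.31614629 0.31771038] [-0.30200335  2.06679581 -2.06832432]
```

View pics/w2.png

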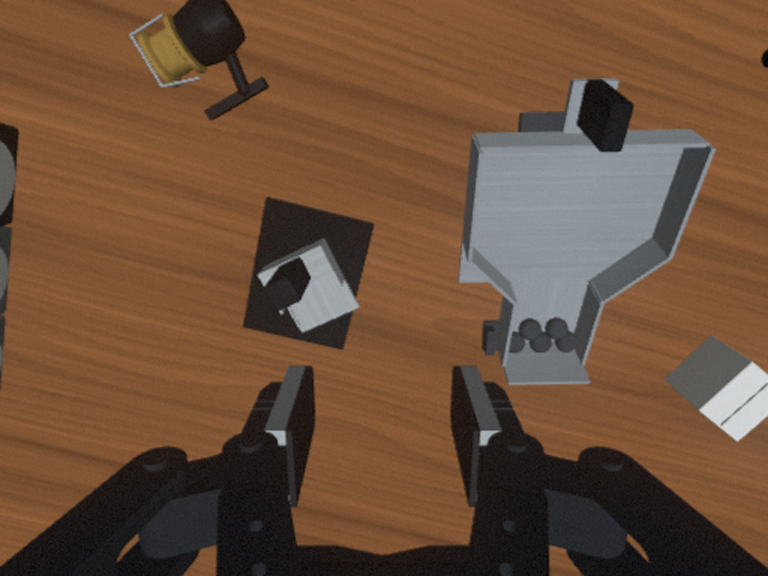

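```bash
python3 - <<'E'
from h import *
v=np.load("w2.npy");s=dict(ee_pos=v[:3],ee_rot=v[3:]);C=cam("wrist",s)
im=cv2.imread("pics/w2.png");cv2.imwrite("pics/w2c.png",cv2.resize(im[180:360,230:390],None,fx=3.3,fy=3.3,interpolation=cv2.INTER_CUBIC))
f=lambda x,y,z:ray(C,((x+.5)/1.5-.5,(y+.5)/1.5-.5),z)
h1,h2,l1,l2=f(258,275,.003),f(323,240,.003),f(303,332,.004),f(358,305,.004)
print(h1,h2,l1,l2,np.linalg.norm(h1-h2),np.linalg.norm(l1-l2))
m=(h1+h2)/2-(l1+l2)/2;print(np.linalg.norm(m),np.arctan2(m[1],m[0]), "grip",(l1+l2)/2+.062*m/np.linalg.norm(m))
for c in((267,198),(373,224),(344,349),(244,326)):print("mat",f(*c,.003).round(4))
print("sinkers",[f(x,y,.033).round(4).tolist() for x,y in((515,342),(541,342),(567,342),(530,328),(556,328))])
print("handle top",f(605,148,.135),f(630,133,.135))
E
```

```text
[0.42353057 0.41168225 0.003     ] [0.47325255 0.36165289 0.003     ] [0.37983127 0.35747729 0.004     ] [0.42180385 0.31385882 0.004     ] 0.07053518617284323 0.060533189819733824
0.06975124015397105 0.8201350087230729 grip [0.44310481 0.38100015 0.00311113]
mat [0.4961 0.4192 0.003 ]
mat [0.5005 0.3219 0.003 ]
mat [0.3733 0.3146 0.003 ]
mat [0.3692 0.4138 0.003 ]
sinkers [[0.4385, 0.1681, 0.033], [0.4453, 0.1454, 0.033], [0.452, 0.1226, 0.033], [0.4553, 0.1601, 0.033], [0.462, 0.1375, 0.033]]
handle top [0.61129349 0.2026783  0.135     ] [0.62376756 0.19170397 0.135     ]
```

View pics/w2c.png

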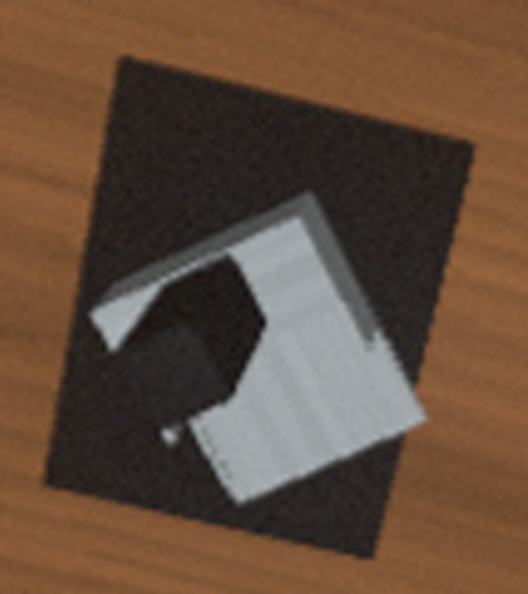

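```bash
python3 - <<'E'
from h import *
v=np.load("w2.npy");s=dict(ee_pos=v[:3],ee_rot=v[3:]);C=cam("wrist",s)
g=lambda x,y,z:ray(C,(((x/3.3+230)+.5)/1.5-.5,((y/3.3+180)+.5)/1.5-.5),z)
print("top",g(176,372,.094)); print([g(x,y,.094).round(4).tolist() for x,y in((118,355),(190,325),(225,395),(160,422))])
a,b=g(425,420,.004),g(240,503,.004);c=g(310,192,.003)
print(a,b,c,np.linalg.norm(a-b)); e=b-a;print("yaw",np.arctan2(-e[0],e[1]),"side",np.arctan2(*(c-a)[[1,0]]),np.linalg.norm(c-a))
yw=.79;u=np.array([np.cos(yw),np.sin(yw)]);print("grip",(a+b)[:2]/2+.062*u)
go([.4455,.380,.15],down(.79-np.pi/2))
E
```

```text
top [0.44762063 0.37562742 0.094     ]
[[0.4478, 0.3893, 0.094], [0.4595, 0.3751, 0.094], [0.4454, 0.3635, 0.094], [0.4346, 0.3764, 0.094]]
[0.41979912 0.31251549 0.004     ] [0.37932316 0.35762499 0.004     ] [0.47514143 0.3612523  0.003     ] 0.06060668252785828
yaw 0.7313117262640125 side 0.7220170640054795 0.07374989952966814
grip [0.44319955 0.37911214]
shift mm [ 42.8 168.  -79.2] turn [ 0.    -0.502  0.002] deg 28.7
```

>>> step_arm:
  steps:
    - [0.0086,0.0396,-0.0152,0,0,0,0.3]
    - [0.0086,0.0396,-0.0152,0,0,0,0.3]
    - [0.0086,0.0396,-0.0152,0,0,0,0.3]
    - [0.0086,0.0396,-0.0152,0,0,0,0.3]
    - [0.0086,0.0396,-0.0152,0,0,0,0.3]

```text
clock: 8.95
ee_pos: [0.4461, 0.3778, 0.1195]
ee_rot: [-0.301, 2.066, -2.066]
wrist_force: [-0.3, -0.3, 0.4]
finger_gap: 0.0557
```

>>> step_arm:
  steps:
    - [0,0,0,0,-0.146,0,0.3]
    - [0,0,0,0,-0.146,0,0.3]
    - [0,0,0,0,-0.145,0,0.3]
    - [0,0,0,0,0,0,0.3]
    - [0,0,0,0,0,0,0.3]

```text
clock: 9.57
ee_pos: [0.4463, 0.3777, 0.1208]
ee_rot: [-0.682, 1.8, -1.8]
wrist_force: [-0.8, 0.0, 0.2]
finger_gap: 0.0555
```

```bash
python3 - <<'E'
from h import *
go([.4462,.3763,.048],down(.73-np.pi/2));print(get_state()["ee_pos"])
snap("side","s1.png",crop=(230,200,380,380),sc=3.2)
E
```

```text
shift mm [ 1.  72.8  0.9] turn [ 0.    -0.006  0.   ] deg 0.4
[0.44634052 0.37765556 0.12075182]
```

View pics/s1.png

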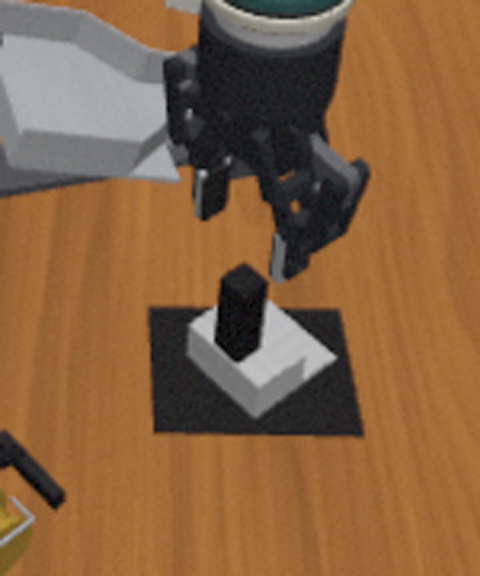

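>>> step_arm:
  steps:
    - [0.0005,0.0364,0.0005,0,0,0,0.3]
    - [0.0005,0.0364,0.0005,0,0,0,0.3]
    - [0,0,0,0,0,0,-1]
    - [0,0,0,0,0,0,-1]
    - [0,0,0,0,0,0,-1]
  grip_force: 80

```text
clock: 10.25
ee_pos: [0.4471, 0.3772, 0.0496]
ee_rot: [-0.681, 1.798, -1.797]
wrist_force: [-0.5, -0.3, -1.2]
finger_gap: 0.0209
```

>>> step_arm:
  steps:
    - [0,0,0,0,0,0,-1]
    - [0,0,0,0,0,0,-1]
    - [0,0,0,0,0,0,-1]
    - [0,0,0,0,0,0,-1]
    - [0,0,0,0,0,0,-1]

```text
clock: 10.88
ee_pos: [0.4464, 0.3768, 0.0488]
ee_rot: [-0.683, 1.798, -1.798]
wrist_force: [-1.1, -0.2, 6.4]
finger_gap: 0.021
```

```bash
cat >> h.py <<'E'
YAW=.293;HIN=np.array([.4405,.1445,.014]);TH=.34
LIP=np.array([.062,.0458,0])
def frame(yaw,pitch): # scoop/tray-like axes: x along yaw raised by pitch
    c,s=np.cos,np.sin;u=np.array([c(yaw),s(yaw),0]);Z=np.array([0,0,1.])
    X=u*c(pitch)+Z*s(pitch);Zp=-u*s(pitch)+Z*c(pitch);return np.c_[X,np.cross(Zp,X),Zp]
def toolR(F): return np.c_[-F[:,0],-F[:,2],-F[:,1]]
def scoop_in_tray(xl,zl,phi,yl=0):
    T=frame(YAW,TH);lip=HIN+T@np.array([xl,yl,zl+.004]);R=toolR(frame(YAW,TH-phi));return lip-R@LIP,R
def seq(wps):
    s=get_state();p=s["ee_pos"];R=Ro.from_rotvec(s["ee_rot"]).as_matrix()
    for q,Q in wps:
        go(q,Q,p,R);print("   pos",np.round(q,4));p,R=q,Q
def lipnow():
    s=get_state();R=Ro.from_rotvec(s["ee_rot"]).as_matrix();T=frame(YAW,TH)
    print("lip in tray mm",(T.T@(s["ee_pos"]+R@LIP-HIN)*1e3-[0,0,4]).round(1),"scoop x in tray",(T.T@-R[:,0]).round(3),"pos",s["ee_pos"].round(4),"F",s["wrist_force"].round(1),"gap",round(s["finger_gap"],4),"q",s["q"].round(2))
E
python3 - <<'E'
from h import *
s=get_state();p=s["ee_pos"]+[0,0,.12];R=Ro.from_rotvec(s["ee_rot"]).as_matrix()
F=down(YAW-np.pi/2)
b,Rb=scoop_in_tray(.06,.05,0);c,Rc=scoop_in_tray(.06,.003,0);d,Rd=scoop_in_tray(.003,.003,0)
seq([(p,R),(p,F),(b,F),(b,Rb),(c,Rc),(d,Rd)])
E
```

```text
shift mm [-1.0e-01 -1.2e+02  0.0e+00] turn [0. 0. 0.] deg 0.0
   pos [0.4464 0.3768 0.1688]
shift mm [0. 0. 0.] turn [ 0.     0.434 -0.001] deg 24.9
   pos [0.4464 0.3768 0.1688]
shift mm [ -9.   20.  220.7] turn [0. 0. 0.] deg 0.0
   pos [0.5188 0.1681 0.1488]
shift mm [0. 0. 0.] turn [0.   0.   0.34] deg 19.5
   pos [0.5188 0.1681 0.1488]
shift mm [ 0. 47. -0.] turn [0. 0. 0.] deg 0.0
   pos [0.5338 0.1726 0.1045]
shift mm [57. -0.  0.] turn [0. 0. 0.] deg 0.0
   pos [0.4823 0.1571 0.0855]
```

>>> step_arm:
  steps:
    - [0,-0.04,0,0,0,0,-1]
    - [0,-0.04,0,0,0,0,-1]
    - [0,-0.04,0,0,0,0,-1]
    - [0,0,0,0,0.15,0,-1]
    - [0,0,0,0,0.15,0,-1]

```text
clock: 11.5
ee_pos: [0.4461, 0.3765, 0.1687]
ee_rot: [-0.425, 1.989, -1.988]
wrist_force: [-0.4, 0.0, -1.8]
finger_gap: 0.0211
```

>>> step_arm:
  steps:
    - [0,0,0,0,0.134,0,-1]
    - [-0.002,0,0.05,0,0,0,-1]
    - [-0.002,0,0.05,0,0,0,-1]
    - [-0.002,0,0.05,0,0,0,-1]
    - [-0.002,0.005,0.04,0,0,0,-1]

```text
clock: 12.12
ee_pos: [0.509, 0.1951, 0.1631]
ee_rot: [-0.303, 2.064, -2.064]
wrist_force: [0.7, 0.2, -1.7]
finger_gap: 0.021
```

>>> step_arm:
  steps:
    - [-0.001,0.005,0.0307,0,0,0,-1]
    - [0,0.01,0,0,0,0,-1]
    - [0,0,0,0,0,0.17,-1]
    - [0,0,0,0,0,0.17,-1]
    - [0,0,0,0,0,0,-1]

```text
clock: 12.75
ee_pos: [0.511, 0.1673, 0.145]
ee_rot: [0.036, 1.961, -1.863]
wrist_force: [-1.0, -0.6, -1.9]
finger_gap: 0.0209
```

```bash
python3 - <<'E'
from h import *
lipnow();seq([scoop_in_tray(.06,.003,0)])
snap("wrist","w3.png",sc=1.5)
E
```

```text
lip in tray mm [51.1  1.6 49.7] scoop x in tray [ 1.    -0.001 -0.01 ] pos [0.511  0.1673 0.145 ] F [-1.  -0.6 -1.9] gap 0.0209 q [0.16 0.24 2.01 0.09 0.56 1.37]
shift mm [-8.9 45.9  1.5] turn [ 0.002 -0.001  0.01 ] deg 0.6
   pos [0.5338 0.1726 0.1045]
```

View pics/w3.png

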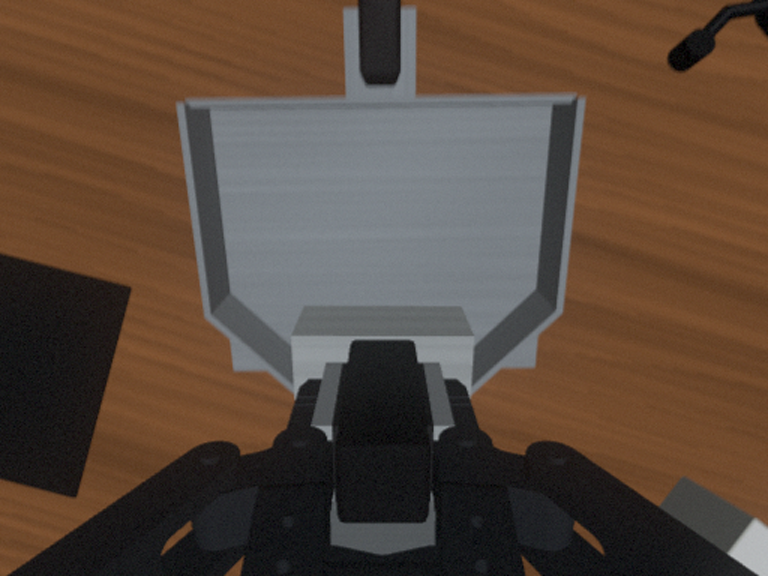

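>>> step_arm:
  steps:
    - [-0.003,0.014,0,0,0,0,-1]
    - [-0.003,0.014,0,0,0,0,-1]
    - [-0.003,0.014,0,0,0,0.01,-1]
    - [0,0.002,0,0,0,0,-1]
    - [0,0,0,0,0,0,-1]

```text
clock: 13.42
ee_pos: [0.5411, 0.1746, 0.1091]
ee_rot: [0.055, 1.952, -1.853]
wrist_force: [-0.3, 0.2, -1.7]
finger_gap: 0.0207
```

>>> step_arm:
  steps:
    - [0,0.001,0,0,0,0,-1]
    - [0,0.001,0,0,0,0,-1]
    - [0,0.0,0,0,0,0,-1]
    - [0,0,0,0,0,0,-1]
    - [0,0,0,0,0,0,-1]

```text
clock: 14.05
ee_pos: [0.5412, 0.1747, 0.1079]
ee_rot: [0.056, 1.951, -1.852]
wrist_force: [0.8, 0.1, -2.4]
finger_gap: 0.0211
```

```bash
python3 - <<'E'
from h import *
lipnow()
E
```

```text
lip in tray mm [68.9 -0.2  3. ] scoop x in tray [ 1.   -0.    0.01] pos [0.5412 0.1747 0.1079] F [ 0.8  0.1 -2.4] gap 0.0211 q [0.16 0.34 2.01 0.1  0.45 1.35]
```

>>> step_arm:
  steps:
    - [0,0.001,0,0,0,0,-1]
    - [0,0.001,0,0,0,0,-1]
    - [0,0.0,0,0,0,0,-1]
    - [0,0,0,0,0,0,-1]
    - [0,0,0,0,0,0,-1]

```text
clock: 14.68
ee_pos: [0.5419, 0.1749, 0.1059]
ee_rot: [0.056, 1.951, -1.852]
wrist_force: [0.6, -0.7, -2.0]
finger_gap: 0.0209
```

>>> step_arm:
  steps:
    - [0,0.0005,0,0,0,0,-1]
    - [0,0.0005,0,0,0,0,-1]
    - [0,0.0,0,0,0,0,-1]
    - [0,0,0,0,0,0,-1]
    - [0,0,0,0,0,0,-1]

```text
clock: 15.3
ee_pos: [0.5424, 0.175, 0.1052]
ee_rot: [0.056, 1.951, -1.852]
wrist_force: [-1.0, -1.4, 5.7]
finger_gap: 0.0208
```

```bash
python3 - <<'E'
from h import *
lipnow();s,im=snap("side","s2.png",crop=(190,190,330,290),sc=5)
E
```

```text
lip in tray mm [69.2 -0.2  0.1] scoop x in tray [ 1.   -0.    0.01] pos [0.5424 0.175  0.1052] F [-1.  -1.4  5.7] gap 0.0208 q [0.16 0.35 2.01 0.11 0.44 1.35]
```

View pics/s2.png

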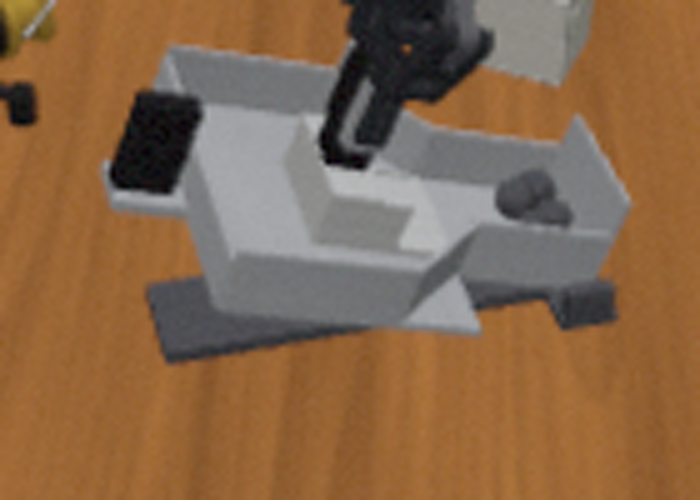

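>>> step_arm:
  steps:
    - [0.007,-0.0003,0,0,0,0,-1]
    - [0.007,0,0,0,0,0,-1]
    - [0.007,0,0,0,0,0,-1]
    - [0.007,0,0,0,0,0,-1]
    - [0.006,0,0,0,0,0,-1]

```text
clock: 15.98
ee_pos: [0.5116, 0.1657, 0.0939]
ee_rot: [0.057, 1.951, -1.852]
wrist_force: [-0.8, -1.3, 7.8]
finger_gap: 0.0212
```

>>> step_arm:
  steps:
    - [0.005,0,0,0,0,0,-1]
    - [0.005,0,0,0,0,0,-1]
    - [0.005,0,0,0,0,0,-1]
    - [0.005,0,0,0,0,0,-1]
    - [0.0,0,0,0,0,0,-1]

```text
clock: 16.6
ee_pos: [0.4934, 0.1602, 0.087]
ee_rot: [0.057, 1.951, -1.852]
wrist_force: [-1.2, -0.8, 8.4]
finger_gap: 0.0211
```

>>> step_arm:
  steps:
    - [0.003,0,0,0,0,0,-1]
    - [0.003,0,0,0,0,0,-1]
    - [0.002,0,0,0,0,0,-1]
    - [0.0,0,0,0,0,0,-1]
    - [0,0,0,0,0,0,-1]

```text
clock: 17.23
ee_pos: [0.4873, 0.1582, 0.0848]
ee_rot: [0.058, 1.95, -1.851]
wrist_force: [-0.2, -0.9, 11.4]
finger_gap: 0.021
```

```bash
python3 - <<'E'
from h import *
lipnow();s,im=snap("side","s3.png",crop=(190,190,330,290),sc=5)
E
```

```text
lip in tray mm [ 8.2 -0.4 -0.1] scoop x in tray [ 1.    -0.     0.013] pos [0.4873 0.1582 0.0848] F [-0.2 -0.9 11.4] gap 0.021 q [0.14 0.33 2.15 0.16 0.32 1.27]
```

>>> step_arm:
  steps:
    - [0.002,-0.0004,0,0,0,0,-1]
    - [0.002,0,0,0,0,0,-1]
    - [0.0015,0,0,0,0,0,-1]
    - [0.0,0,0,0,0,0,-1]
    - [0,0,0,0,0,0,-1]

```text
clock: 17.9
ee_pos: [0.4816, 0.1566, 0.0827]
ee_rot: [0.057, 1.951, -1.852]
wrist_force: [-1.0, -0.8, 6.6]
finger_gap: 0.0208
```

```bash
python3 - <<'E'
from h import *
lipnow();s,im=snap("side","s3.png",crop=(210,200,330,290),sc=6)
wps=[]
for k in range(1,6):
    phi=.12*k; # pivot heel on floor: lip rises .074 sin phi; keep x
    wps.append(scoop_in_tray(.003,.074*np.sin(phi)+.001,phi))
seq(wps)
E
```

```text
lip in tray mm [ 1.8 -0.3  0. ] scoop x in tray [ 1.    -0.     0.011] pos [0.4816 0.1566 0.0827] F [-1.  -0.8  6.6] gap 0.0208 q [0.14 0.33 2.16 0.17 0.31 1.26]
shift mm [-6.8 -1.3 -0.3] turn [-0.    -0.    -0.131] deg 7.5
   pos [0.4871 0.1586 0.0863]
shift mm [-4.  -0.9  0. ] turn [-0.   -0.   -0.12] deg 6.9
   pos [0.4907 0.1596 0.0881]
shift mm [-3.  -0.5 -0. ] turn [-0.    0.   -0.12] deg 6.9
   pos [0.4935 0.1605 0.0888]
shift mm [-2.2  0.2  0. ] turn [ 0.    0.   -0.12] deg 6.9
   pos [0.4956 0.1611 0.0886]
shift mm [-1.5  1.  -0. ] turn [-0.    0.   -0.12] deg 6.9
   pos [0.4969 0.1615 0.0874]
```

View pics/s3.png

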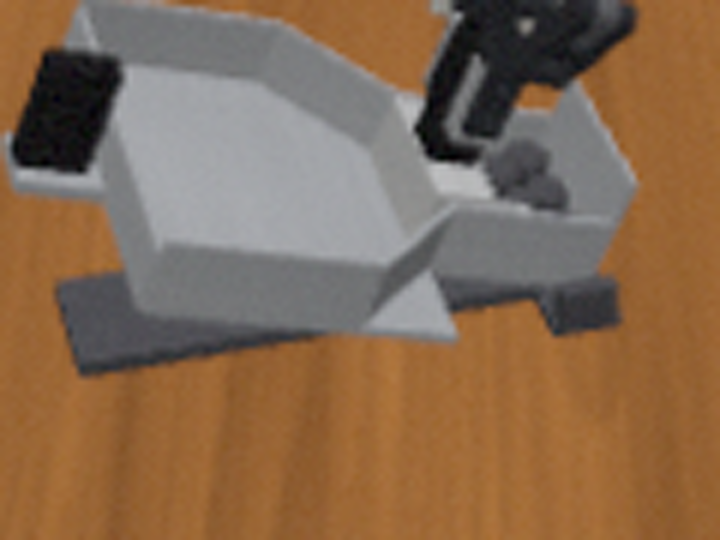

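>>> step_arm:
  steps:
    - [-0.003,-0.0012,0,0,0,-0.065,-1]
    - [-0.003,-0.0007,0,0,0,-0.065,-1]
    - [-0.002,-0.0005,0,0,0,-0.06,-1]
    - [-0.002,-0.0004,0,0,0,-0.06,-1]
    - [-0.0015,-0.0003,0,0,0,-0.06,-1]

```text
clock: 18.58
ee_pos: [0.4902, 0.1594, 0.0874]
ee_rot: [-0.265, 2.055, -2.043]
wrist_force: [0.7, -1.0, -3.9]
finger_gap: 0.021
```

```bash
python3 - <<'E'
from h import *
lipnow()
wps=[]
for phi in(.36,.48,.6,.7):
    wps.append(scoop_in_tray(.003,.074*np.sin(phi)+.001,phi))
seq(wps)
E
```

```text
lip in tray mm [ 0.5 -0.  22.7] scoop x in tray [ 0.954 -0.    -0.299] pos [0.4902 0.1594 0.0874] F [ 0.7 -1.  -3.9] gap 0.021 q [0.18 0.41 1.87 0.01 0.82 1.45]
shift mm [-3.5 -1.4 -0.1] turn [ 0.    -0.    -0.056] deg 3.2
   pos [0.4935 0.1605 0.0888]
shift mm [-2.2  0.2  0. ] turn [ 0.    0.   -0.12] deg 6.9
   pos [0.4956 0.1611 0.0886]
shift mm [-1.5  1.  -0. ] turn [-0.    0.   -0.12] deg 6.9
   pos [0.4969 0.1615 0.0874]
shift mm [-0.9  1.6  0. ] turn [-0.  -0.  -0.1] deg 5.7
   pos [0.4974 0.1617 0.0857]
```

>>> step_arm:
  steps:
    - [-0.0025,-0.0012,0,0,0,-0.056,-1]
    - [-0.0012,-0.0005,0,0,0,-0.06,-1]
    - [-0.001,-0.0005,0,0,0,-0.06,-1]
    - [-0.001,0,0,0,0,-0.06,-1]
    - [-0.001,0,0,0,0,-0.06,-1]

```text
clock: 19.2
ee_pos: [0.4968, 0.1614, 0.089]
ee_rot: [-0.601, 2.122, -2.204]
wrist_force: [0.2, -0.7, -4.7]
finger_gap: 0.0212
```

>>> step_arm:
  steps:
    - [-0.001,0,0,0,0,-0.06,-1]
    - [-0.001,0,0,0,0,-0.06,-1]
    - [0,0,0,0,0,0,-1]
    - [0,0,0,0,0,0,-1]
    - [0,0,0,0,0,0,-1]

```text
clock: 19.82
ee_pos: [0.4987, 0.1619, 0.0896]
ee_rot: [0.716, -2.06, 2.179]
wrist_force: [-0.2, -0.4, -4.1]
finger_gap: 0.021
```

```bash
python3 - <<'E'
from h import *
lipnow();s,im=snap("top","t2.png",crop=(165,180,265,260),sc=7)
s=get_state();R=Ro.from_rotvec(s["ee_rot"]).as_matrix();print(R.round(3)); print("lift100 in tool",R.T@[0,0,.1])
E
```

```text
lip in tray mm [ 5.6 -0.1 53.1] scoop x in tray [ 0.755 -0.    -0.656] pos [0.4987 0.1619 0.0896] F [-0.2 -0.4 -4.1] gap 0.021 q [ 0.21  0.62  1.53 -0.03  1.37  1.5 ]
[[-0.891 -0.351  0.289]
 [-0.269 -0.106 -0.957]
 [ 0.367 -0.93  -0.   ]]
lift100 in tool [ 3.66841020e-02 -9.30283641e-02 -1.14178656e-05]
```

View pics/t2.png

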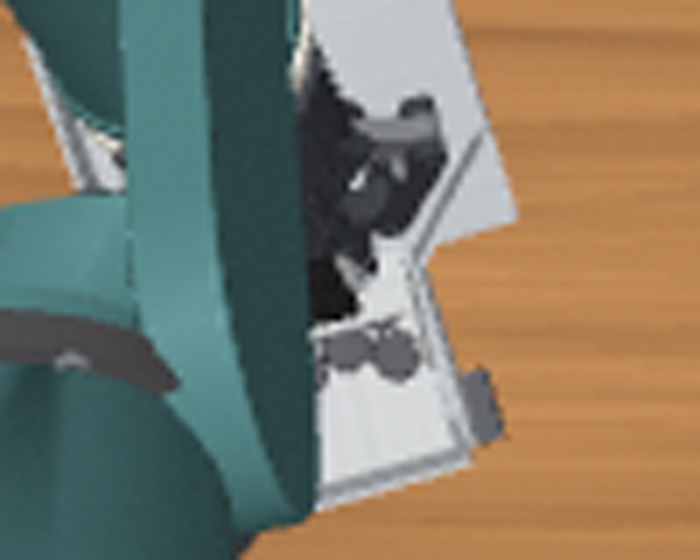

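```bash
cat >> h.py <<'E'
BY=-.09;BIN=np.array([.6005,-.145,0])
def scoop_at_bin(xl,zl,pitch,yl=0):
    F=frame(BY,0);lip=BIN+F@np.array([xl,yl,zl]);R=toolR(frame(BY,pitch));return lip-R@LIP,R
E
python3 - <<'E'
from h import *
s=get_state();R=Ro.from_rotvec(s["ee_rot"]).as_matrix();p=s["ee_pos"]+[0,0,.10]
b,Rb=scoop_at_bin(.015,.125,-.375)
seq([(p,R),(b,R),(b,Rb)])
E
```

```text
shift mm [ 36.7 -93.   -0. ] turn [0. 0. 0.] deg 0.0
   pos [0.4989 0.1619 0.1897]
shift mm [-101.7    8.   356.6] turn [0. 0. 0.] deg 0.0
   pos [ 0.6896 -0.153   0.1449]
shift mm [0. 0. 0.] turn [-0.14   0.356  0.001] deg 21.9
   pos [ 0.6896 -0.153   0.1449]
```

>>> step_arm:
  steps:
    - [0.004,-0.01,0,0,0,0,-1]
    - [0.0085,-0.022,0,0,0,0,-1]
    - [0.0085,-0.022,0,0,0,0,-1]
    - [0.0085,-0.022,0,0,0,0,-1]
    - [0.0072,-0.017,0,0,0,0,-1]

```text
clock: 20.5
ee_pos: [0.4996, 0.1621, 0.1913]
ee_rot: [0.714, -2.061, 2.18]
wrist_force: [0.8, -0.2, -4.2]
finger_gap: 0.0213
```

>>> step_arm:
  steps:
    - [-0.0041,0.0003,0.0143,0,0,0,-1]
    - [-0.0071,0.0006,0.025,0,0,0,-1]
    - [-0.0102,0.0008,0.0357,0,0,0,-1]
    - [-0.0102,0.0008,0.0357,0,0,0,-1]
    - [-0.0102,0.0008,0.0357,0,0,0,-1]

```text
clock: 21.12
ee_pos: [0.5781, 0.0297, 0.1692]
ee_rot: [0.717, -2.058, 2.177]
wrist_force: [-0.5, 1.3, -4.3]
finger_gap: 0.021
```

>>> step_arm:
  steps:
    - [-0.0102,0.0008,0.0357,0,0,0,-1]
    - [-0.0102,0.0008,0.0357,0,0,0,-1]
    - [-0.0102,0.0008,0.0357,0,0,0,-1]
    - [-0.0102,0.0008,0.0357,0,0,0,-1]
    - [-0.0102,0.0008,0.0357,0,0,0,-1]

```text
clock: 21.75
ee_pos: [0.673, -0.1281, 0.1462]
ee_rot: [0.717, -2.059, 2.176]
wrist_force: [0.4, 0.6, -3.3]
finger_gap: 0.0213
```

>>> step_arm:
  steps:
    - [-0.0061,0.0005,0.0214,0,0,0,-1]
    - [-0.003,0.0002,0.0107,0,0,0,-1]
    - [0,0,0,-0.035,0.089,0,-1]
    - [0,0,0,-0.035,0.089,0,-1]
    - [0,0,0,-0.035,0.089,0,-1]

```text
clock: 22.38
ee_pos: [0.6897, -0.1536, 0.1435]
ee_rot: [0.388, -2.015, 2.016]
wrist_force: [0.6, -1.5, -5.2]
finger_gap: 0.0214
```

>>> step_arm:
  steps:
    - [0,0,0,-0.035,0.089,0,-1]
    - [0,0,0,0,0,0,-1]
    - [0,0,0,0,0,0,-1]
    - [0,0,0,0,0,0,-1]
    - [0,0,0,0,0,0,-1]

```text
clock: 23.0
ee_pos: [0.6904, -0.1529, 0.1446]
ee_rot: [0.289, -1.996, 1.963]
wrist_force: [-0.1, 0.1, -3.6]
finger_gap: 0.0212
```

```bash
python3 - <<'E'
from h import *
lipnow()
seq([scoop_at_bin(.015,z,p) for z,p in((.085,-.1),(.072,0),(.066,.1),(.06,.25),(.053,.4),(.05,.55),(.05,.65))])
s,im=snap("wrist","w4.png",crop=(100,60,420,380),sc=1.8)
E
```

```text
lip in tray mm [ 116.3 -329.2   72.4] scoop x in tray [ 0.691 -0.347 -0.634] pos [ 0.6904 -0.1529  0.1446] F [-0.1  0.1 -3.6] gap 0.0212 q [-0.28  0.8   0.98 -0.07  1.73  1.38]
shift mm [ 0.9 22.1  0.2] turn [-0.001  0.001  0.276] deg 15.8
   pos [ 0.6814 -0.1523  0.1244]
shift mm [3.6 7.  0. ] turn [-0.  -0.   0.1] deg 5.7
   pos [ 0.6772 -0.1519  0.1178]
shift mm [ 4.9  0.  -0. ] turn [-0.   0.   0.1] deg 5.7
   pos [ 0.6723 -0.1515  0.1178]
shift mm [ 8.1 -2.8  0. ] turn [-0.   -0.    0.15] deg 8.6
   pos [ 0.664  -0.1507  0.1197]
shift mm [ 9.3 -2.  -0. ] turn [0.   0.   0.15] deg 8.6
   pos [ 0.6546 -0.1499  0.1193]
shift mm [ 8.7 -6.  -0. ] turn [ 0.   -0.    0.15] deg 8.6
   pos [ 0.6442 -0.1489  0.1215]
shift mm [ 4.9 -6.  -0. ] turn [-0.  -0.   0.1] deg 5.7
   pos [ 0.637  -0.1483  0.124 ]
```

View pics/w4.png

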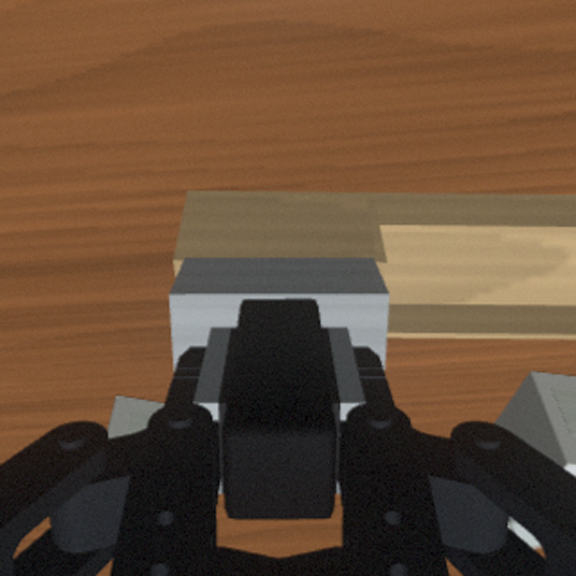

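```bash
python3 - <<'E'
from h import *
C=cam("wrist",get_state());F=frame(BY,0)
f=lambda x,y,z:(F.T@(ray(C,((x+.5)/1.8+99.5,(y+.5)/1.8+59.5),z)-BIN)*1e3).round(1)
print("far top (exp x 39,y+-46)",f(175,260,.052),f(385,262,.052),"bottom far (x39)",f(188,191,0),"row near wall top (exp -39)",f(480,337,.026),"row far wall top",f(480,226,.026))
E
```

```text
far top (exp x 39,y+-46) [43.7 44.2 52. ] [ 42.7 -45.9  52. ] bottom far (x39) [43.3 44.7  0. ] row near wall top (exp -39) [ -34.7 -109.6   26. ] row far wall top [ 42.  -93.4  26. ]
```

>>> step_arm:
  steps:
    - [0.0005,0.011,0,0,0,0.138,-1]
    - [0.0005,0.011,0,0,0,0.138,-1]
    - [0.0036,0.007,0,0,0,0.1,-1]
    - [0.0049,0,0,0,0,0.1,-1]
    - [0.004,-0.0014,0,0,0,0.075,-1]

```text
clock: 23.68
ee_pos: [0.6681, -0.1509, 0.1186]
ee_rot: [0.288, 2.159, -2.177]
wrist_force: [0.1, 0.7, -3.7]
finger_gap: 0.0212
```

>>> step_arm:
  steps:
    - [0.004,-0.0014,0,0,0,0.075,-1]
    - [0.0047,-0.001,0,0,0,0.075,-1]
    - [0.0047,-0.001,0,0,0,0.075,-1]
    - [0.0044,-0.003,0,0,0,0.075,-1]
    - [0.0044,-0.003,0,0,0,0.075,-1]

```text
clock: 24.3
ee_pos: [0.6452, -0.149, 0.121]
ee_rot: [0.635, 1.913, -1.964]
wrist_force: [1.2, 1.6, -2.4]
finger_gap: 0.0211
```

>>> step_arm:
  steps:
    - [0.0025,-0.003,0,0,0,0.05,-1]
    - [0.0025,-0.003,0,0,0,0.05,-1]
    - [0,0,0,0,0,0,-1]
    - [0,0,0,0,0,0,-1]
    - [0,0,0,0,0,0,-1]

```text
clock: 24.92
ee_pos: [0.641, -0.147, 0.1226]
ee_rot: [0.7, 1.862, -1.909]
wrist_force: [-0.6, -0.7, -1.8]
finger_gap: 0.0212
```

```bash
python3 - <<'E'
from h import *
lipnow()
s=get_state();R=Ro.from_rotvec(s["ee_rot"]).as_matrix();T=R.T@[0,0,.12];print("lift120",T)
q,Q=scoop_at_bin(.015,.17,0);seq([(s["ee_pos"]+[0,0,.12],R),(s["ee_pos"]+[0,0,.12],Q)])
E
```

```text
lip in tray mm [ 9.330e+01 -3.283e+02  1.000e-01] scoop x in tray [ 0.903 -0.299  0.309] pos [ 0.641  -0.147   0.1226] F [-0.6 -0.7 -1.8] gap 0.0212 q [-0.45  0.41  2.04  1.16  0.24  0.12]
lift120 [-0.07104913 -0.0967052  -0.00035346]
shift mm [-71.  -96.7  -0.4] turn [0. 0. 0.] deg 0.0
   pos [ 0.641  -0.147   0.2426]
shift mm [0. 0. 0.] turn [ 0.004  0.004 -0.634] deg 36.3
   pos [ 0.641  -0.147   0.2426]
```

>>> step_arm:
  steps:
    - [-0.006,-0.008,0,0,0,0,-1]
    - [-0.006,-0.008,0,0,0,-0.05,-1]
    - [-0.008,-0.013,0,0,0,-0.06,-1]
    - [-0.013,-0.024,0,0,0,-0.1,-1]
    - [-0.01,-0.026,0,0,0,-0.1,-1]

```text
clock: 25.55
ee_pos: [0.6369, -0.1453, 0.209]
ee_rot: [0.445, 2.06, -2.075]
wrist_force: [1.6, 1.3, -2.1]
finger_gap: 0.0213
```

>>> step_arm:
  steps:
    - [0,-0.02,0,0,0,-0.1,-1]
    - [0,-0.02,0,0,0,-0.1,-1]
    - [0,0,0,0,0,-0.1,-1]
    - [0,0,0,0,0,0,-1]
    - [0,0,0,0,0,0,-1]

```text
clock: 26.18
ee_pos: [0.6253, -0.1436, 0.2453]
ee_rot: [-0.142, -2.212, 2.194]
wrist_force: [-0.1, -0.3, -1.4]
finger_gap: 0.0212
```

```bash
python3 - <<'E'
from h import *
lipnow();s=get_state()
s_,im=snap("wrist","w5.png",sc=1.4)
m=down(.73-np.pi/2)  # put scoop back
go([.4462,.3763,.12],m)
go([.4462,.3763,.19],m)
E
```

```text
lip in tray mm [  97.  -306.9  155.4] scoop x in tray [ 0.893 -0.365 -0.265] pos [ 0.6253 -0.1436  0.2453] F [-0.1 -0.3 -1.4] gap 0.0212 q [-0.35  0.38  1.44  0.02  1.28  1.3 ]
shift mm [ 225.9  120.  -502.4] turn [-0.01  -0.81  -0.049] deg 46.5
shift mm [ 222.5   50.  -503.1] turn [-0.01  -0.81  -0.049] deg 46.5
```

View pics/w5.png

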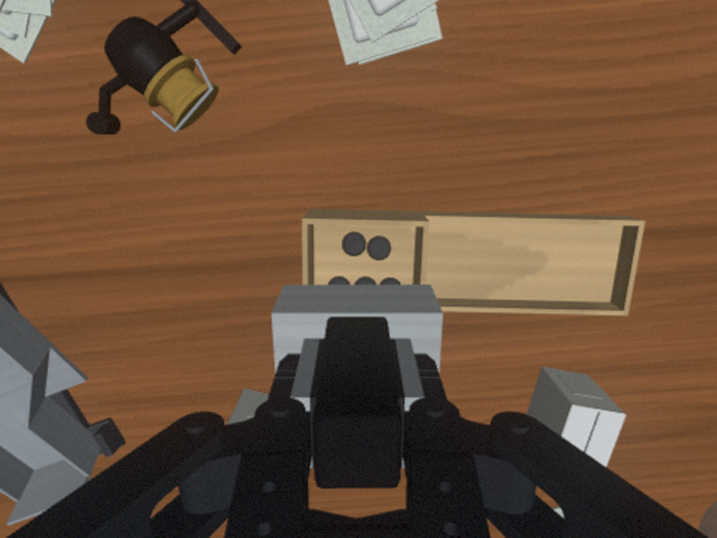

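>>> step_arm:
  steps:
    - [0.0222,0.005,-0.0503,0,0,0,-1]
    - [0.0222,0.005,-0.0503,0,0,0,-1]
    - [0.0222,0.005,-0.0503,0,0,0,-1]
    - [0.0222,0.005,-0.0503,0,0,0,-1]
    - [0.0222,0.005,-0.0503,0,0,0,-1]

```text
clock: 26.85
ee_pos: [0.5351, 0.1172, 0.2182]
ee_rot: [-0.144, -2.213, 2.194]
wrist_force: [1.4, 0.8, -2.0]
finger_gap: 0.0209
```

>>> step_arm:
  steps:
    - [0.0222,0.005,-0.0503,0,0,0,-1]
    - [0.0222,0.005,-0.0503,0,0,0,-1]
    - [0.0222,0.005,-0.0503,0,0,0,-1]
    - [0.0222,0.005,-0.0503,0,0,0,-1]
    - [0.0222,0.005,-0.0503,0,0,0,-1]

```text
clock: 27.48
ee_pos: [0.4462, 0.3767, 0.1906]
ee_rot: [-0.143, -2.213, 2.194]
wrist_force: [-0.4, 0.9, -1.9]
finger_gap: 0.0213
```

>>> step_arm:
  steps:
    - [0,0,0,-0.002,-0.162,-0.01,-1]
    - [0,0,0,-0.002,-0.162,-0.01,-1]
    - [0,0,0,-0.002,-0.162,-0.01,-1]
    - [0,0,0,-0.002,-0.162,-0.01,-1]
    - [0,0,0,-0.002,-0.162,-0.01,-1]

```text
clock: 28.1
ee_pos: [0.4469, 0.375, 0.1906]
ee_rot: [-0.69, 1.794, -1.793]
wrist_force: [0.3, 0.9, -1.5]
finger_gap: 0.0208
```

>>> step_arm:
  steps:
    - [0,0.02,0,0,0,0,-1]
    - [0,0.02,0,0,0,0,-1]
    - [0,0,0,0,0,0,-1]
    - [0,0,0,0,0,0,-1]
    - [0,0,0,0,0,0,-1]

```text
clock: 28.72
ee_pos: [0.4481, 0.3762, 0.1518]
ee_rot: [-0.684, 1.797, -1.795]
wrist_force: [0.8, -0.4, -2.8]
finger_gap: 0.0212
```

```bash
python3 - <<'E'
from h import *
print(get_state()["ee_pos"],get_state()["q"].round(2));go([.4462,.3763,.0495],down(.73-np.pi/2))
E
```

```text
[0.44811054 0.37620393 0.15178391] [0.58 0.42 1.63 0.   1.09 1.42]
shift mm [  1.5 102.3  -1.3] turn [ 0.    -0.    -0.002] deg 0.1
```

>>> step_arm:
  steps:
    - [0,0.03,0,0,0,0,-1]
    - [0,0.03,0,0,0,0,-1]
    - [0,0.025,0,0,0,0,-1]
    - [0,0.012,0,0,0,0,-1]
    - [0,0.005,0,0,0,0,-1]

```text
clock: 29.35
ee_pos: [0.4479, 0.3762, 0.0488]
ee_rot: [-0.686, 1.797, -1.796]
wrist_force: [0.8, 1.9, 12.1]
finger_gap: 0.021
```

>>> step_arm:
  steps:
    - [0,0,0,0,0,0,-1]
    - [0,0,0,0,0,0,-0.2]
    - [0,0,0,0,0,0,0.3]
    - [0,0,0,0,0,0,0.3]
    - [0,0,0,0,0,0,0.3]

```text
clock: 29.98
ee_pos: [0.4476, 0.376, 0.049]
ee_rot: [-0.686, 1.797, -1.796]
wrist_force: [-0.8, -0.4, 1.8]
finger_gap: 0.0554
```

>>> step_arm:
  steps:
    - [0,-0.02,0,0,0,0,0.3]
    - [0,-0.05,0,0,0,0,0.3]
    - [0,-0.055,0,0,0,0,0.3]
    - [0,-0.055,0,0,0,0,0.3]
    - [0,0,0,0,0,0,0.3]

```text
clock: 30.6
ee_pos: [0.4505, 0.3779, 0.234]
ee_rot: [-0.676, 1.795, -1.79]
wrist_force: [0.2, -0.2, -0.5]
finger_gap: 0.0556
```

```bash
python3 - <<'E'
from h import *
s=get_state();print(s["ee_pos"])
T=frame(YAW,TH);g=HIN+T@np.array([.223,0,.040]);R=toolR(T);tcp=g+R@[0,.012,0]
print("tray grip tcp",tcp); pre=tcp-R@[0,.10,0]
seq([(pre+[0,0,.03],down(YAW-np.pi/2)),(pre,R),(tcp,R)])
E
```

```text
[0.45048183 0.37785378 0.23403831]
tray grip tcp [0.63283478 0.20252411 0.11476475]
shift mm [ 11.2  -4.9 238.1] turn [ 0.001  0.437 -0.01 ] deg 25.0
   pos [0.6009 0.1929 0.239 ]
shift mm [ 0. 30.  0.] turn [0.   0.   0.34] deg 19.5
   pos [0.6009 0.1929 0.209 ]
shift mm [  0. 100.  -0.] turn [0. 0. 0.] deg 0.0
   pos [0.6328 0.2025 0.1148]
```

>>> step_arm:
  steps:
    - [0.0022,-0.001,0.0472,0,0,0,0]
    - [0.0022,-0.001,0.0472,0,0,0,0]
    - [0.0022,-0.001,0.0472,0,0,0,0]
    - [0.0022,-0.001,0.0472,0,0,0,0]
    - [0.0022,-0.001,0.0472,0,0,0,0]

```text
clock: 31.22
ee_pos: [0.5968, 0.1913, 0.2322]
ee_rot: [-0.689, 1.798, -1.796]
wrist_force: [0.5, -0.4, 1.4]
finger_gap: 0.0426
```

>>> step_arm:
  steps:
    - [0,0,0,0,0.146,0,0]
    - [0,0,0,0,0.146,0,0]
    - [0,0,0,0,0.145,0,0]
    - [0,0.03,0,0,0,0,0]
    - [0,0,0,0,0,0.16,0]

```text
clock: 31.85
ee_pos: [0.5971, 0.1927, 0.1987]
ee_rot: [-0.138, 2.019, -1.971]
wrist_force: [0.4, 0.4, -0.0]
finger_gap: 0.0425
```

>>> step_arm:
  steps:
    - [0,0,0,0,0,0.17,0]
    - [0,0,0,0,0,0,0]
    - [0,0,0,0,0,0,0]
    - [0,0,0,0,0,0,0]
    - [0,0,0,0,0,0,0]

```text
clock: 32.48
ee_pos: [0.5989, 0.1932, 0.2044]
ee_rot: [0.037, 1.959, -1.864]
wrist_force: [-0.2, -0.1, 0.6]
finger_gap: 0.0428
```

```bash
python3 - <<'E'
from h import *
s=get_state();print(s["ee_pos"])
T=frame(YAW,TH);g=HIN+T@np.array([.223,.002,.040]);R=toolR(T);tcp=g+R@[0,.012,0]
seq([(tcp,R)])
E
```

```text
[0.59886023 0.19316376 0.20444647]
shift mm [-4.2 96.3 -1.1] turn [ 0.    -0.     0.009] deg 0.5
   pos [0.6323 0.2044 0.1148]
```

>>> step_arm:
  steps:
    - [-0.001,0.03,0,0,0,0.009,0]
    - [-0.001,0.03,0,0,0,0,0]
    - [-0.001,0.022,-0.001,0,0,0,0]
    - [-0.001,0.014,0,0,0,0,0]
    - [0,0,0,0,0,0,0]

```text
clock: 33.1
ee_pos: [0.6306, 0.204, 0.1135]
ee_rot: [0.043, 1.957, -1.86]
wrist_force: [-0.7, 0.5, 0.2]
finger_gap: 0.0424
```

>>> step_arm:
  steps:
    - [0,0,0,0,0,0,-1]
    - [0,0,0,0,0,0,-1]
    - [0,0,0,0,0,0,-1]
    - [0,0,0,0,0,0,-1]
    - [0,0,0,0,0,0,-1]
  grip_force: 40

```text
clock: 33.72
ee_pos: [0.6308, 0.2046, 0.1153]
ee_rot: [0.046, 1.955, -1.857]
wrist_force: [-2.0, 5.3, 4.0]
finger_gap: 0.0133
```

>>> step_arm:
  steps:
    - [-0.0008,0.0077,0,0,0,-0.0345,-1]
    - [-0.0008,0.0077,0,0,0,-0.0345,-1]
    - [-0.0008,0.0077,0,0,0,-0.0345,-1]
    - [-0.0008,0.0077,0,0,0,-0.0345,-1]
    - [-0.0008,0.0077,0,0,0,-0.0345,-1]

```text
clock: 34.35
ee_pos: [0.6446, 0.2089, 0.0792]
ee_rot: [-0.127, 2.016, -1.965]
wrist_force: [-1.8, 5.3, 4.0]
finger_gap: 0.0132
```

>>> step_arm:
  steps:
    - [-0.0008,0.0077,0,0,0,-0.0345,-1]
    - [-0.0008,0.0077,0,0,0,-0.0345,-1]
    - [-0.0008,0.0077,0,0,0,-0.0345,-1]
    - [-0.0008,0.0077,0,0,0,-0.0345,-1]
    - [-0.0008,0.0077,0,0,0,-0.0345,-1]

```text
clock: 34.98
ee_pos: [0.6521, 0.2114, 0.0419]
ee_rot: [-0.311, 2.067, -2.065]
wrist_force: [-9.1, 3.1, 34.4]
finger_gap: 0.0135
```

>>> step_arm:
  steps:
    - [0,0.001,0,0,0,0,-1]
    - [0,0,0,0,0,0,-1]
    - [0,0,0,0,0,0,-1]
    - [0,0,0,0,0,0,-1]
    - [0,0,0,0,0,0,-1]

```text
clock: 35.6
ee_pos: [0.6524, 0.2115, 0.0417]
ee_rot: [-0.308, 2.066, -2.064]
wrist_force: [-2.7, 6.0, 10.6]
finger_gap: 0.0131
```

>>> step_arm:
  steps:
    - [0,0,0,0,0,0,-0.2]
    - [0,0,0,0,0,0,0]
    - [0,0,0,0,0,0,0]
    - [0,-0.04,0,0,0,0,0]
    - [0,-0.06,0,0,0,0,0]

```text
clock: 36.22
ee_pos: [0.65, 0.2097, 0.1378]
ee_rot: [-0.317, 2.068, -2.07]
wrist_force: [0.5, 0.2, -0.3]
finger_gap: 0.043
```

>>> step_arm:
  steps:
    - [0,-0.06,0,0,0,0,0]
    - [0,-0.06,0,0,0,0,0]
    - [0,-0.06,0,0,0,0,0]
    - [0.033,0,0.044,0,0,0,1]
    - [0.033,0,0.044,0,0,0,1]

```text
clock: 36.85
ee_pos: [0.6152, 0.1064, 0.3207]
ee_rot: [-0.31, 2.064, -2.066]
wrist_force: [0.3, -1.4, -0.6]
finger_gap: 0.0771
```

>>> step_arm:
  steps:
    - [0.033,0,0.044,0,0,0,1]
    - [0.033,0,0.044,0,0,0,1]
    - [0.033,0,0.044,0,0,0,1]
    - [0.033,0,0.044,0,0,0,1]
    - [0.033,0,0.044,0,0,0,1]

```text
clock: 37.48
ee_pos: [0.5198, -0.1526, 0.3206]
ee_rot: [-0.311, 2.066, -2.068]
wrist_force: [-0.6, -0.0, 0.7]
finger_gap: 0.0853
```

>>> step_arm:
  steps:
    - [0,0,0,0,-0.149,0,1]
    - [0,0,0,0,-0.149,0,1]
    - [0,0,0,0,-0.149,0,1]
    - [0,0,0,0,-0.149,0,1]
    - [0,0,0,0,-0.149,0,1]

```text
clock: 38.1
ee_pos: [0.5204, -0.1511, 0.3205]
ee_rot: [-0.918, 1.591, -1.587]
wrist_force: [0.9, 0.1, 0.1]
finger_gap: 0.0854
```

>>> step_arm:
  steps:
    - [0,0,0,0,-0.149,0,1]
    - [0,0,0,0,-0.149,0,1]
    - [0,0,0,0,-0.149,0,1]
    - [0,0,0,0,0,0,1]
    - [0,0,0,0,0,0,1]

```text
clock: 38.72
ee_pos: [0.5206, -0.151, 0.3206]
ee_rot: [-1.172, 1.278, -1.273]
wrist_force: [-0.6, 0.3, 0.7]
finger_gap: 0.0855
```

```bash
python3 - <<'E'
from h import *
s,im=snap("wrist","w6.png",sc=1.5);print(s["ee_pos"],s["ee_rot"],s["q"].round(2))
np.save("w6.npy",np.r_[s["ee_pos"],s["ee_rot"]])
E
```

```text
[ 0.52059812 -0.1509809   0.32063134] [-1.17177927  1.27840606 -1.2726023 ] [-0.41  0.21  1.5  -0.    1.44 -0.32]
```

View pics/w6.png

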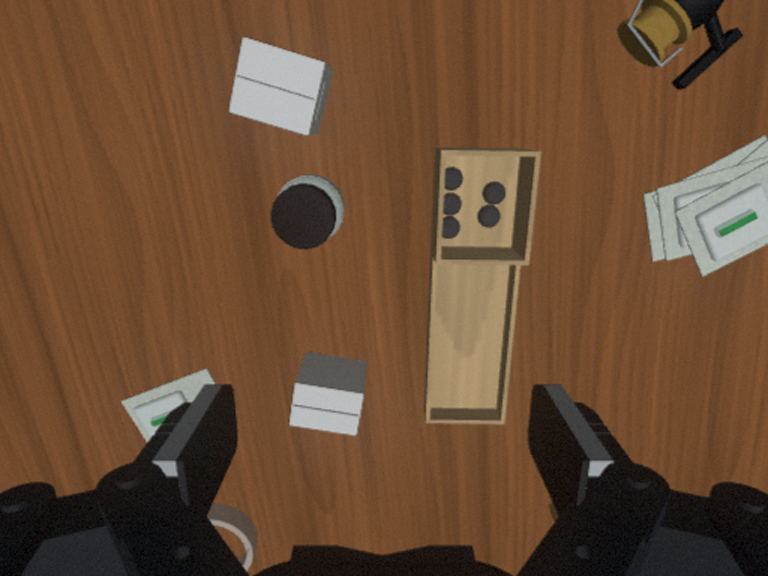

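```bash
cat > meas.py <<'E'
from h import *
def items(im,s,box=(0,0,512,300)):
    C=cam("wrist",s);hsv=cv2.cvtColor(im,cv2.COLOR_BGR2HSV)
    for nm,m,z in(("white",(hsv[...,1]<30)&(hsv[...,2]>195),.063),("black",(hsv[...,2]<45),.062)):
        m=cv2.morphologyEx(m.astype(np.uint8),cv2.MORPH_CLOSE,np.ones((3,3)))
        for c in cv2.findContours(m,0,1)[0]:
            if cv2.contourArea(c)<500: continue
            x,y=c.reshape(-1,2).mean(0)
            if not(box[0]<x<box[2] and box[1]<y<box[3]):continue
            if nm=="white":
                P=np.array([ray(C,p,z)[:2] for p in cv2.boxPoints(cv2.minAreaRect(c))])
                P3=np.array([ray(C,p,z)[:2] for p in c.reshape(-1,2)]).astype(np.float32)*1000
                r=cv2.minAreaRect(P3);print(nm,(x,y),"ctr",np.round(r[0],1),"size",np.round(r[1],1),"ang",round(r[2],1))
            else:
                P3=np.array([ray(C,p,z)[:2] for p in c.reshape(-1,2)]).astype(np.float32)*1000
                if len(P3)>5:
                    e=cv2.fitEllipse(P3);print(nm,(x,y),"ctr",np.round(e[0],1),"ax",np.round(e[1],1))
E
python3 - <<'E'
from meas import *
v=np.load("w6.npy");s=dict(ee_pos=v[:3],ee_rot=v[3:])
im=cv2.resize(cv2.imread("pics/w6.png"),(512,384),interpolation=cv2.INTER_AREA)
items(im,s)
C=cam("wrist",s);f=lambda x,y,z:(ray(C,((x+.5)/1.5-.5,(y+.5)/1.5-.5),z)*1e3).round(1)
print("row outer corners near-right end z26",f(427,423,.026),f(504,423,.026)); print("bin far-left corners z52",f(440,149,.052),f(540,152,.052),"bin/row corners z52",f(529,265,.052),f(434,262,.052))
print("carton quads",[f(*p,.066) for p in((246,38),(331,63),(309,134),(230,112))],[f(*p,.06) for p in((294,383),(364,390),(357,434),(290,426))])
E
```

```text
black (np.float64(204.27464788732394), np.float64(145.06338028169014)) ctr [ 457.9 -136.1] ax [45.3 50.5]
black (np.float64(469.46067415730334), np.float64(23.9438202247191)) ctr [746.3 -36.9] ax [50.3 64.4]
row outer corners near-right end z26 [ 545.6 -356.3   26. ] [ 621.3 -362.8   26. ]
bin far-left corners z52 [569.8 -95.   52. ] [ 647.3 -104.2   52. ] bin/row corners z52 [ 638.8 -195.1   52. ] [ 559.9 -185.5   52. ]
carton quads [array([435.7,  -6.4,  66. ]), array([493.8, -27.9,  66. ]), array([471.5, -74.8,  66. ]), array([415.5, -54.2,  66. ])] [array([ 429.3, -283.4,   60. ]), array([ 490.5, -295.7,   60. ]), array([ 479.5, -340.4,   60. ]), array([ 419.3, -326.7,   60. ])]
```

```bash
cat >> h.py <<'E'
BO=np.array([.596,-.2295,0]);BYW=-.096
def boxp(y,z,x=0): return BO+frame(BYW,0)@np.array([x,y,z])
E
python3 - <<'E'
from h import *
v=np.load("w6.npy");s=dict(ee_pos=v[:3],ee_rot=v[3:]);C=cam("wrist",s)
f=lambda x,y,z:(ray(C,((x+.5)/1.5-.5,(y+.5)/1.5-.5),z))
wq=np.array([f(*p,.06) for p in((246,38),(331,63),(309,134),(230,112))]);sq=np.array([f(*p,.066) for p in((294,383),(364,390),(357,434),(290,426))])
print("wide",wq.mean(0),"slim",sq.mean(0),"jar",f(304,216,.062),f(272,216,.062),f(336,216,.062))
ar=lambda q:(np.arctan2(*(q[1]-q[0])[[1,0]])+np.arctan2(*(q[2]-q[3])[[1,0]]))/2
print(ar(wq),ar(sq))
c=sq.mean(0);t=c.copy();t[2]=.13;g=c.copy();g[2]=.022;R=down(ar(sq))
seq([(t,None if 0 else Ro.from_rotvec(get_state()["ee_rot"]).as_matrix()),(t,R),(g,R)])
print(boxp(-.101,.026))
E
```

```text
wide [ 0.45299005 -0.04034678  0.06      ] slim [ 0.45575897 -0.30798729  0.066     ] jar [ 0.45873015 -0.13617543  0.062     ] [ 0.43343193 -0.13395043  0.062     ] [ 0.48401171 -0.13839896  0.062     ]
-0.3533478151508841 -0.21041111490767667
shift mm [161.7 191.3 -49.6] turn [0. 0. 0.] deg 0.0
   pos [ 0.4558 -0.308   0.13  ]
shift mm [0. 0. 0.] turn [0.006 0.122 0.002] deg 7.0
   pos [ 0.4558 -0.308   0.13  ]
shift mm [  0. 108.   0.] turn [0. 0. 0.] deg 0.0
   pos [ 0.4558 -0.308   0.022 ]
[ 0.58631889 -0.33003495  0.026     ]
```

>>> step_arm:
  steps:
    - [0.0323,0.0383,-0.0099,0,0,0,1]
    - [0.0323,0.0383,-0.0099,0,0,0,1]
    - [0.0323,0.0383,-0.0099,0,0,0,1]
    - [0.0323,0.0383,-0.0099,0,0,0,1]
    - [0.0323,0.0383,-0.0099,0,0,0,1]

```text
clock: 39.4
ee_pos: [0.4561, -0.309, 0.1289]
ee_rot: [-1.172, 1.277, -1.273]
wrist_force: [0.4, -0.5, 0.4]
finger_gap: 0.0855
```

>>> step_arm:
  steps:
    - [0,0,0,0.003,0.122,0.002,1]
    - [0,0.027,0,0,0,0,1]
    - [0,0.027,0,0,0,0,1]
    - [0,0.027,0,0,0,0,1]
    - [0,0.027,0,0,0,0,1]

```text
clock: 40.02
ee_pos: [0.4564, -0.3081, 0.0211]
ee_rot: [-1.105, 1.364, -1.361]
wrist_force: [0.5, -0.1, -0.0]
finger_gap: 0.0855
```

>>> step_arm:
  steps:
    - [0,0,0,0,0,0,1]
    - [0,0,0,0,0,0,-1]
    - [0,0,0,0,0,0,-1]
    - [0,0,0,0,0,0,-1]
    - [0,0,0,0,0,0,-1]
  grip_force: 30

```text
clock: 40.65
ee_pos: [0.457, -0.3085, 0.0231]
ee_rot: [-1.105, 1.361, -1.362]
wrist_force: [-1.0, 0.7, 5.3]
finger_gap: 0.0622
```

```bash
python3 - <<'E'
from h import *
s=get_state();p=s["ee_pos"];R=Ro.from_rotvec(s["ee_rot"]).as_matrix();print(p,s["finger_gap"],s["wrist_force"])
B=down(BYW);q=boxp(-.100,p[2]+.05);q2=boxp(-.101,p[2]+.0045)
seq([(p+[0,0,.05],R),(q,R),(q,B),(q2,B)])
E
```

```text
[ 0.45695916 -0.30854943  0.02312342] 0.062207203320298124 [-0.98899132  0.65518727  5.32101384]
shift mm [  0.1 -50.   -0. ] turn [0. 0. 0.] deg 0.0
   pos [ 0.457  -0.3085  0.0731]
shift mm [-6.700e+00 -1.000e-01  1.309e+02] turn [0. 0. 0.] deg 0.0
   pos [ 0.5864 -0.329   0.0731]
shift mm [0. 0. 0.] turn [ 0.001 -0.112  0.002] deg 6.4
   pos [ 0.5864 -0.329   0.0731]
shift mm [ 1.  45.5  0. ] turn [0. 0. 0.] deg 0.0
   pos [ 0.5863 -0.33    0.0276]
```

>>> step_arm:
  steps:
    - [0,-0.025,0,0,0,0,-1]
    - [0,-0.025,0,0,0,0,-1]
    - [-0.0022,0,0.0436,0,0,0,-1]
    - [-0.0022,0,0.0436,0,0,0,-1]
    - [-0.0022,0,0.0436,0,0,0,-1]

```text
clock: 41.28
ee_pos: [0.5868, -0.3285, 0.072]
ee_rot: [-1.106, 1.363, -1.36]
wrist_force: [-0.0, 0.3, -1.6]
finger_gap: 0.0616
```

>>> step_arm:
  steps:
    - [0,0,0,0,-0.112,0.002,-1]
    - [0,0,0,0,0,0,-1]
    - [0,0,0,0,0,0,-1]
    - [0,0,0,0,0,0,-1]
    - [0,0,0,0,0,0,-1]

```text
clock: 41.9
ee_pos: [0.5853, -0.3284, 0.0717]
ee_rot: [-1.162, 1.283, -1.277]
wrist_force: [-0.7, -0.5, -1.4]
finger_gap: 0.0622
```

```bash
python3 - <<'E'
from h import *
s=get_state();print(s["ee_pos"],s["wrist_force"]);go(boxp(-.101,.0276),down(BYW))
s,im=snap("wrist","w7.png",sc=1.5);np.save("w7.npy",np.r_[s["ee_pos"],s["ee_rot"]])
E
```

```text
[ 0.58529003 -0.3284269   0.07166539] [-0.73572158 -0.45458595 -1.42684128]
shift mm [ 1.6 44.1  1.3] turn [ 0.003 -0.001 -0.002] deg 0.2
```

View pics/w7.png

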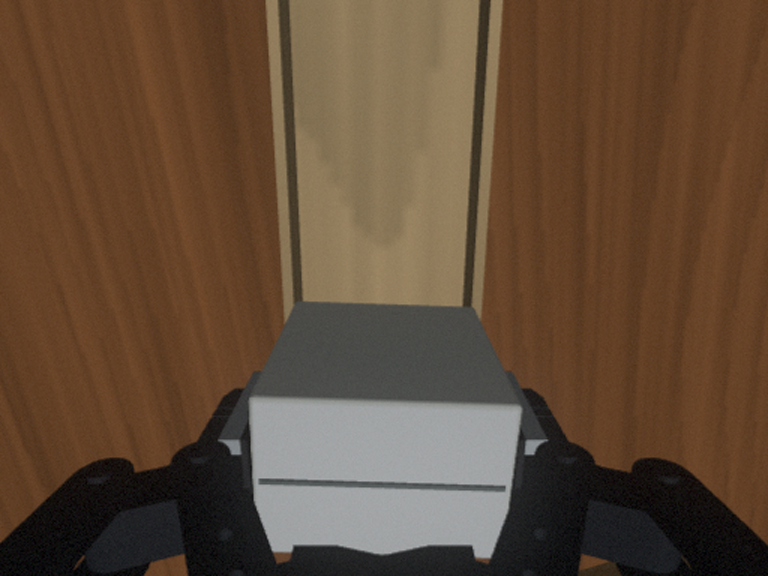

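```bash
python3 - <<'E'
from h import *
v=np.load("w7.npy");s=dict(ee_pos=v[:3],ee_rot=v[3:]);C=cam("wrist",s)
f=lambda x,y,z:(ray(C,((x+.5)/1.5-.5,(y+.5)/1.5-.5),z))
zb=v[2]-.0231
F=frame(BYW,0)
for p in(f(385,399,zb+.066),f(383,303,zb)): print("face y rel TCP mm",(F.T@(p-v[:3])*1e3).round(1),"box",(F.T@(p-BO)*1e3).round(1))
E
```

```text
face y rel TCP mm [ 1.2 20.8 42.9] box [  0.  -78.7 114.6]
face y rel TCP mm [  0.7  20.1 -23.1] box [ -0.4 -79.4  48.6]
```

>>> step_arm:
  steps:
    - [0.0005,0.012,0.001,0,0,0,-1]
    - [0,0.012,0,0,0,0,-1]
    - [0,0.012,0,0,0,0,-1]
    - [0.001,0.007,0,0,0,0,-1]
    - [0.001,0,0,0,0,0,-1]

```text
clock: 42.58
ee_pos: [0.586, -0.3307, 0.0278]
ee_rot: [-1.163, 1.283, -1.276]
wrist_force: [-0.0, 0.6, -1.4]
finger_gap: 0.0619
```

>>> step_arm:
  steps:
    - [0,0.001,0,0,0,0,-1]
    - [0,0,0,0,0,0,0.5]
    - [0,0,0,0,0,0,1]
    - [0,0,0,0,0,0,1]
    - [0,0,0,0,0,0,1]

```text
clock: 43.2
ee_pos: [0.5863, -0.3309, 0.0276]
ee_rot: [-1.163, 1.282, -1.277]
wrist_force: [0.1, -0.8, 0.6]
finger_gap: 0.0851
```

>>> step_arm:
  steps:
    - [0,-0.03,0,0,0,0,1]
    - [0,-0.05,0,0,0,0,1]
    - [0,-0.05,0,0,0,0,1]
    - [0,-0.05,0,0,0,0,1]
    - [0,0,0,0,0,0,1]

```text
clock: 43.82
ee_pos: [0.5895, -0.3331, 0.2131]
ee_rot: [-1.161, 1.273, -1.285]
wrist_force: [-0.5, -0.8, -0.3]
finger_gap: 0.0854
```

```bash
python3 - <<'E'
from h import *
s=get_state();print(s["ee_pos"]);p=s["ee_pos"]
c=np.array([.4530,-.0403,0]);R=down(-.353);R0=Ro.from_rotvec(s["ee_rot"]).as_matrix()
seq([(c+[0,0,.16],R0),(c+[0,0,.16],R),(c+[0,0,.022],R)])
E
```

```text
[ 0.58946511 -0.33313206  0.21305192]
shift mm [-278.6   51.2 -164.2] turn [0. 0. 0.] deg 0.0
   pos [ 0.453  -0.0403  0.16  ]
shift mm [0. 0. 0.] turn [-0.006  0.257  0.002] deg 14.7
   pos [ 0.453  -0.0403  0.16  ]
shift mm [  0. 138.   0.] turn [0. 0. 0.] deg 0.0
   pos [ 0.453  -0.0403  0.022 ]
```

>>> step_arm:
  steps:
    - [-0.0464,0.0085,-0.0274,0,0,0,1]
    - [-0.0464,0.0085,-0.0274,0,0,0,1]
    - [-0.0464,0.0085,-0.0274,0,0,0,1]
    - [-0.0464,0.0085,-0.0274,0,0,0,1]
    - [-0.0464,0.0085,-0.0274,0,0,0,1]

```text
clock: 44.45
ee_pos: [0.4708, -0.0854, 0.1647]
ee_rot: [-1.163, 1.284, -1.276]
wrist_force: [0.3, 0.9, -0.1]
finger_gap: 0.0851
```

>>> step_arm:
  steps:
    - [-0.0464,0.0085,-0.0274,0,0,0,1]
    - [0,0,0,-0.003,0.128,0.001,1]
    - [0,0,0,-0.003,0.129,0.001,1]
    - [0,0,0,0,0,0,1]
    - [0,0,0,0,0,0,1]

```text
clock: 45.08
ee_pos: [0.4492, -0.0383, 0.1571]
ee_rot: [-1.027, 1.472, -1.455]
wrist_force: [-0.3, -0.1, -0.6]
finger_gap: 0.0852
```

```bash
python3 - <<'E'
from h import *
s,im=snap("wrist","w8.png");hsv=cv2.cvtColor(im,cv2.COLOR_BGR2HSV);C=cam("wrist",s);print(s["ee_pos"])
px=proj(C,[.453,-.0403,.060]);print("exp px",px,hsv[int(px[1]),int(px[0])])
m=((hsv[...,1]<45)&(hsv[...,2]>150)).astype(np.uint8);m=cv2.morphologyEx(m,cv2.MORPH_CLOSE,np.ones((5,5)))
for c in cv2.findContours(m,0,1)[0]:
    if cv2.contourArea(c)>600:
        P=np.array([ray(C,p,.06)[:2] for p in c.reshape(-1,2)]).astype(np.float32)*1000
        r=cv2.minAreaRect(P);print(cv2.boundingRect(c),np.round(r[0],1),np.round(r[1],1),round(r[2],1))
E
```

```text
[ 0.44922014 -0.03830357  0.15708497]
exp px [260.77246224 195.37737833] [ 98   6 175]
(216, 160, 85, 70) [450.4 -39.6] [53.3 61.2] 68.7
```

```bash
python3 - <<'E'
from h import *
go([.451,-.0398,.022],down(-.363))
E
```

```text
shift mm [  1.1 135.1   3.4] turn [ 0.01   0.012 -0.002] deg 0.9
```

>>> step_arm:
  steps:
    - [0.0005,0.035,0.0017,0.01,0.012,0,1]
    - [0.0005,0.035,0.0017,0,0,0,1]
    - [0,0.035,0,0,0,0,1]
    - [0,0.02,0,0,0,0,1]
    - [0,0.01,0,0,0,0,1]

```text
clock: 45.75
ee_pos: [0.4517, -0.0401, 0.0214]
ee_rot: [-1.013, 1.474, -1.47]
wrist_force: [0.4, 0.5, 0.5]
finger_gap: 0.0856
```

>>> step_arm:
  steps:
    - [0,0,0,0,0,0,1]
    - [0,0,0,0,0,0,-1]
    - [0,0,0,0,0,0,-1]
    - [0,0,0,0,0,0,-1]
    - [0,0,0,0,0,0,-1]
  grip_force: 30

```text
clock: 46.38
ee_pos: [0.4528, -0.0402, 0.0233]
ee_rot: [-1.011, 1.472, -1.472]
wrist_force: [-1.1, 0.1, 6.9]
finger_gap: 0.0615
```

```bash
python3 - <<'E'
from h import *
s=get_state();p=s["ee_pos"];R=Ro.from_rotvec(s["ee_rot"]).as_matrix();print(p,s["finger_gap"],s["wrist_force"])
B=down(BYW);q=boxp(.010,p[2]+.08);print(p[2])
seq([(p+[0,0,.08],R),(q,R),(q,B)])
E
```

```text
[ 0.45277423 -0.04015594  0.02331026] 0.06153131211003865 [-1.10431301  0.08617215  6.93850452]
0.02331025801201832
shift mm [ -0.2 -80.    0.2] turn [0. 0. 0.] deg 0.0
   pos [ 0.4528 -0.0402  0.1033]
shift mm [1.162e+02 1.000e-01 1.987e+02] turn [0. 0. 0.] deg 0.0
   pos [ 0.597  -0.2195  0.1033]
shift mm [0. 0. 0.] turn [-0.002 -0.269 -0.002] deg 15.4
   pos [ 0.597  -0.2195  0.1033]
```

>>> step_arm:
  steps:
    - [0,-0.04,0,0,0,0,-1]
    - [0,-0.042,0,0,0,0,-1]
    - [0.029,0,0.0497,0,0,0,-1]
    - [0.029,0,0.0497,0,0,0,-1]
    - [0.029,0,0.0497,0,0,0,-1]

```text
clock: 47.0
ee_pos: [0.5614, -0.176, 0.1049]
ee_rot: [-1.011, 1.472, -1.472]
wrist_force: [0.8, 1.2, -2.6]
finger_gap: 0.0616
```

>>> step_arm:
  steps:
    - [0.029,0,0.0497,0,0,0,-1]
    - [0,0,0,-0.001,-0.135,0,-1]
    - [0,0,0,-0.001,-0.134,0,-1]
    - [0,0.03,0,0,0,0,-1]
    - [0,0,0,0,0,0,-1]

```text
clock: 47.62
ee_pos: [0.5942, -0.2183, 0.0723]
ee_rot: [-1.163, 1.286, -1.274]
wrist_force: [-0.4, 0.3, -2.9]
finger_gap: 0.0614
```

```bash
cat > off.py <<'E'
from h import *
def off(h,half,tcp0,name):
    s,im=snap("wrist",name);C=cam("wrist",s);F=frame(BYW,0);p=s["ee_pos"];zt=p[2]-tcp0+h
    print("tcp box",(F.T@(p-BO)*1e3).round(1));g=cv2.cvtColor(im,cv2.COLOR_BGR2GRAY).astype(int)
    col=g[:,235:275].mean(1)  # strongest dark->bright edge = top front edge, below is top face
    d=np.array([col[i+2:i+6].mean()-col[i-5:i-1].mean() if 10<i<375 else 0 for i in range(384)])
    for i in np.argsort(-d)[:1].tolist()+np.argsort(d)[:3].tolist():
        q=ray(C,(255,i+.5),zt);print(i,d[i].round(),"top edge rel TCP y",((F.T@(q-p))[1]*1e3).round(1),"-> item centre rel TCP",((F.T@(q-p))[1]*1e3-half).round(1), "| as bottom edge",((F.T@(ray(C,(255,i+.5),zt-h)-p))[1]*1e3-half).round(1))
    return s,im
E
python3 - <<'E'
from off import *
off(.060,27,.0233,"w9.png");go(boxp(.010,.0283),down(BYW))
E
```

```text
tcp box [-2.9 10.9 72.3]
243 85.0 top edge rel TCP y 25.8 -> item centre rel TCP -1.2 | as bottom edge -30.7
366 -124.0 top edge rel TCP y -27.4 -> item centre rel TCP -54.4 | as bottom edge -114.1
365 -119.0 top edge rel TCP y -26.9 -> item centre rel TCP -53.9 | as bottom edge -113.3
367 -117.0 top edge rel TCP y -27.9 -> item centre rel TCP -54.9 | as bottom edge -114.9
shift mm [ 0.7 45.2  1.9] turn [ 0.004 -0.    -0.003] deg 0.3
```

>>> step_arm:
  steps:
    - [0,0.012,0.0025,0,0,0,-1]
    - [0,0.012,0,0,0,0,-1]
    - [0,0.012,0,0,0,0,-1]
    - [0,0.008,0,0,0,0,-1]
    - [0,0,0,0,0,0,-1]

```text
clock: 48.3
ee_pos: [0.5982, -0.2192, 0.0293]
ee_rot: [-1.162, 1.283, -1.276]
wrist_force: [0.4, 0.1, -1.5]
finger_gap: 0.0617
```

>>> step_arm:
  steps:
    - [0,0.001,0,0,0,0,-1]
    - [0,0,0,0,0,0,0.5]
    - [0,0,0,0,0,0,1]
    - [0,0,0,0,0,0,1]
    - [0,0,0,0,0,0,1]

```text
clock: 48.92
ee_pos: [0.599, -0.2196, 0.0295]
ee_rot: [-1.161, 1.281, -1.278]
wrist_force: [0.0, 0.4, -0.1]
finger_gap: 0.0853
```

>>> step_arm:
  steps:
    - [0,-0.03,0,0,0,0,1]
    - [0,-0.05,0,0,0,0,1]
    - [0,-0.05,0,0,0,0,1]
    - [0,-0.03,0,0,0,0,1]
    - [0,0,0,0,0,0,1]

```text
clock: 49.55
ee_pos: [0.6009, -0.2209, 0.1926]
ee_rot: [-1.159, 1.276, -1.282]
wrist_force: [-0.3, 0.3, 0.4]
finger_gap: 0.0857
```

```bash
python3 - <<'E'
from h import *
s=get_state();print(s["ee_pos"]);R0=Ro.from_rotvec(s["ee_rot"]).as_matrix()
seq([(np.array([.4587,-.1362,.16]),R0),(np.array([.4587,-.1362,.16]),down(BYW))])
E
```

```text
[ 0.60089036 -0.22085038  0.19255903]
shift mm [ -70.7   31.8 -149.8] turn [0. 0. 0.] deg 0.0
   pos [ 0.4587 -0.1362  0.16  ]
shift mm [0. 0. 0.] turn [-0.005  0.    -0.   ] deg 0.3
   pos [ 0.4587 -0.1362  0.16  ]
```

>>> step_arm:
  steps:
    - [-0.0177,0.008,-0.0375,0,0,0,1]
    - [-0.0177,0.008,-0.0375,0,0,0,1]
    - [-0.0177,0.008,-0.0375,0,0,0,1]
    - [-0.0177,0.008,-0.0375,0,0,0,1]
    - [0,0,0,0,0,0,1]

```text
clock: 50.18
ee_pos: [0.4512, -0.1322, 0.1554]
ee_rot: [-1.164, 1.287, -1.271]
wrist_force: [0.1, 0.2, -0.4]
finger_gap: 0.0854
```

>>> step_arm:
  steps:
    - [0,0,0,0,0,0,1]
    - [0,0,0,0,0,0,1]
    - [0,0,0,0,0,0,1]
    - [0,0,0,0,0,0,1]
    - [0,0,0,0,0,0,1]

```text
clock: 50.8
ee_pos: [0.4567, -0.1352, 0.1576]
ee_rot: [-1.161, 1.281, -1.278]
wrist_force: [-0.9, 0.3, 0.3]
finger_gap: 0.0855
```

```bash
python3 - <<'E'
from h import *
s,im=snap("wrist","w10.png");hsv=cv2.cvtColor(im,cv2.COLOR_BGR2HSV);C=cam("wrist",s);print(s["ee_pos"])
px=proj(C,[.4587,-.1362,.062]);print("exp px",px,hsv[int(px[1]),int(px[0])])
m=((hsv[...,2]<65)).astype(np.uint8);m=cv2.morphologyEx(m,cv2.MORPH_OPEN,np.ones((5,5)))
for c in cv2.findContours(m,0,1)[0]:
    if cv2.contourArea(c)>600:
        P=np.array([ray(C,p,.062)[:2] for p in c.reshape(-1,2)]).astype(np.float32)*1000
        e=cv2.fitEllipse(P);print(cv2.boundingRect(c),np.round(e[0],1),np.round(e[1],1),"circ",cv2.minEnclosingCircle(P))
go([.4587,-.1362,.019])
E
```

```text
[ 0.45665995 -0.135153    0.15759183]
exp px [256.82259297 196.10614046] [170  16  48]
(173, 364, 165, 20) [ 441.2 -302.9] [ 22.8 179.9] circ ((440.4658203125, -312.60211181640625), 73.83696746826172)
(0, 257, 164, 127) [ 307.  -253.2] [105.  178.1] circ ((292.3841247558594, -234.5845184326172), 97.96150207519531)
(346, 256, 166, 128) [ 582.6 -279.9] [104.9 179.9] circ ((601.1818237304688, -263.900146484375), 98.76374816894531)
(221, 161, 68, 68) [ 457.1 -135.9] [49.2 52.4] circ ((456.91802978515625, -135.8172149658203), 26.479228973388672)
shift mm [  1.2 138.6   2.3] turn [0. 0. 0.] deg 0.0
```

>>> step_arm:
  steps:
    - [0.0007,0.035,0.0005,0,0,0,1]
    - [0,0.035,0,0,0,0,1]
    - [0,0.035,0,0,0,0,1]
    - [0,0.022,0,0,0,0,1]
    - [0,0.01,0,0,0,0,1]

```text
clock: 51.48
ee_pos: [0.4562, -0.1352, 0.0195]
ee_rot: [-1.162, 1.283, -1.276]
wrist_force: [0.3, 0.4, 0.3]
finger_gap: 0.0855
```

>>> step_arm:
  steps:
    - [0,0,0,0,0,0,1]
    - [0,0,0,0,0,0,-1]
    - [0,0,0,0,0,0,-1]
    - [0,0,0,0,0,0,-1]
    - [0,0,0,0,0,0,-1]
  grip_force: 30

```text
clock: 52.1
ee_pos: [0.4575, -0.1358, 0.0217]
ee_rot: [-1.16, 1.279, -1.279]
wrist_force: [-1.5, 0.1, 6.2]
finger_gap: 0.0558
```

```bash
python3 - <<'E'
from h import *
s=get_state();p=s["ee_pos"];R=Ro.from_rotvec(s["ee_rot"]).as_matrix();print(p,s["finger_gap"],s["wrist_force"])
B=down(BYW);q=boxp(-.049,p[2]+.095)
seq([(p+[0,0,.095],R),(q,R),(q,B)])
E
```

```text
[ 0.45754445 -0.13576555  0.02172386] 0.05577722390419149 [-1.49775158  0.11533241  6.21938835]
shift mm [ -0.1 -95.    0.1] turn [0. 0. 0.] deg 0.0
   pos [ 0.4575 -0.1358  0.1167]
shift mm [129.1  -0.  146.8] turn [0. 0. 0.] deg 0.0
   pos [ 0.5913 -0.2783  0.1167]
shift mm [0. 0. 0.] turn [-0.001  0.    -0.002] deg 0.1
   pos [ 0.5913 -0.2783  0.1167]
```

>>> step_arm:
  steps:
    - [0,-0.045,0,0,0,0,-1]
    - [0,-0.05,0,0,0,0,-1]
    - [0.0323,0,0.0367,0,0,0,-1]
    - [0.0323,0,0.0367,0,0,0,-1]
    - [0.0323,0,0.0367,0,0,0,-1]

```text
clock: 52.72
ee_pos: [0.5582, -0.2437, 0.1162]
ee_rot: [-1.161, 1.28, -1.278]
wrist_force: [0.4, -0.0, -1.5]
finger_gap: 0.0557
```

>>> step_arm:
  steps:
    - [0.0323,0,0.0367,0,0,0,-1]
    - [0,0,0,0,0,0,-1]
    - [0,0,0,0,0,0,-1]
    - [0,0,0,0,0,0,-1]
    - [0,0,0,0,0,0,-1]

```text
clock: 53.35
ee_pos: [0.5899, -0.2774, 0.1153]
ee_rot: [-1.161, 1.281, -1.277]
wrist_force: [-0.6, 0.5, -2.4]
finger_gap: 0.0553
```

```bash
python3 - <<'E'
from h import *
s,im=snap("wrist","w11.png",sc=1.5);C=cam("wrist",s);print(s["ee_pos"],s["finger_gap"],s["wrist_force"]);go(boxp(-.049,.0257),down(BYW))
hsv=cv2.cvtColor(im,cv2.COLOR_BGR2HSV);F=frame(BYW,0);print("tcp box",(F.T@(s["ee_pos"]-BO)*1e3).round(1))
m=(hsv[...,2]<65).astype(np.uint8);m=cv2.morphologyEx(m,cv2.MORPH_OPEN,np.ones((5,5)))
zt=s["ee_pos"][2]-.0217+.062
col=hsv[:,250:260,2].mean(1);print("V col",col[150:384:6].round().astype(int).tolist())
for i in range(150,380,10): print(i,((F.T@(ray(C,(255,i),zt)-s["ee_pos"]))[1]*1e3).round(1),end="; ")
E
```

```text
[ 0.58992674 -0.27741545  0.11534437] 0.05533195370057018 [-0.60885622  0.47784011 -2.37584171]
shift mm [ 0.8 89.7  1.3] turn [ 0.001  0.001 -0.002] deg 0.2
tcp box [ -1.5 -48.3 115.3]
V col [201, 200, 200, 184, 168, 167, 167, 166, 95, 96, 128, 144, 152, 148, 135, 33, 30, 30, 41, 40, 38, 36, 36, 33, 33, 32, 30, 28, 27, 28, 27, 27, 26, 25, 26, 26, 25, 18, 13]
150 59.1; 160 56.0; 170 52.8; 180 49.6; 190 46.3; 200 43.0; 210 39.6; 220 36.1; 230 32.6; 240 29.0; 250 25.3; 260 21.5; 270 17.7; 280 13.8; 290 9.8; 300 5.7; 310 1.5; 320 -2.7; 330 -7.1; 340 -11.5; 350 -16.1; 360 -20.7; 370 -25.5;
```

View pics/w11.png

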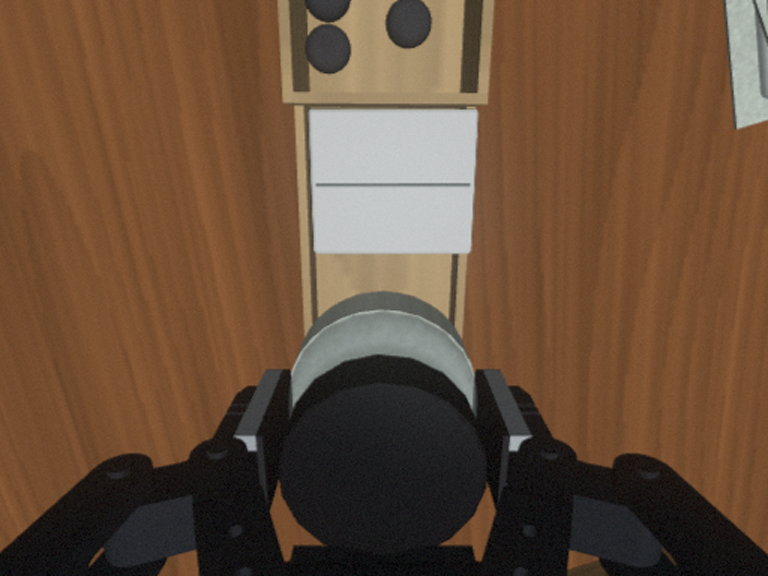

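```bash
python3 - <<'E'
from h import *
s=get_state();C=cam("wrist",s);F=frame(BYW,0)
b=lambda p:(F.T@(np.asarray(p)-BO)*1e3).round(1)
print("wide top front edge",b(ray(C,(260,167.7),.0645)),"top back edge",b(ray(C,(262,72.5),.0645)),"bin wall near top edge (exp 39)",b(ray(C,(257,67.5),.052)),b(ray(C,(257,62),.052)))
print("slim release TCP",b([.5863,-.3309,.0276]),"wide release",b([.599,-.2196,.0295]))
E
```

```text
wide top front edge [  2.4 -16.9  64.5] top back edge [ 3.2 35.7 64.5] bin wall near top edge (exp 39) [ 0.5 38.7 52. ] [ 0.5 41.7 52. ]
slim release TCP [ 1.000e-01 -1.019e+02  2.760e+01] wide release [ 2.  10.1 29.5]
```

>>> step_arm:
  steps:
    - [0,0.02,0.0013,0,0,0,-1]
    - [0,0.015,0,0,0,0,-1]
    - [0,0.015,0,0,0,0,-1]
    - [0,0.012,0,0,0,0,-1]
    - [0,0,0,0,0,0,-1]

```text
clock: 54.02
ee_pos: [0.591, -0.2778, 0.0516]
ee_rot: [-1.162, 1.283, -1.275]
wrist_force: [-1.0, 0.3, -1.3]
finger_gap: 0.0554
```

>>> step_arm:
  steps:
    - [0,0.008,0,0,0,0,-1]
    - [0,0.008,0,0,0,0,-1]
    - [0,0.006,0,0,0,0,-1]
    - [0,0.0,0,0,0,0,-1]
    - [0,0,0,0,0,0,-1]

```text
clock: 54.65
ee_pos: [0.5921, -0.2784, 0.0314]
ee_rot: [-1.161, 1.281, -1.278]
wrist_force: [-0.5, 0.0, -1.8]
finger_gap: 0.0556
```

```bash
python3 - <<'E'
from h import *
s=get_state();print(s["ee_pos"],s["finger_gap"],s["wrist_force"]);go(boxp(-.0485,.0257),down(BYW))
E
```

```text
[ 0.59205599 -0.27835126  0.03137018] 0.05564057475801932 [-0.46580611  0.04138757 -1.79000153]
shift mm [-0.5  5.7 -0.8] turn [ 0.     0.    -0.002] deg 0.1
```

>>> step_arm:
  steps:
    - [0,0.003,0,0,0,0,-1]
    - [0,0.002,0,0,0,0,-1]
    - [0,0,0,0,0,0,-1]
    - [0,0,0,0,0,0,-1]
    - [0,0,0,0,0,0,0.3]

```text
clock: 55.28
ee_pos: [0.5919, -0.2782, 0.0263]
ee_rot: [-1.161, 1.281, -1.277]
wrist_force: [-0.3, -0.3, -2.0]
finger_gap: 0.0559
```

>>> step_arm:
  steps:
    - [0,0,0,0,0,0,1]
    - [0,0,0,0,0,0,1]
    - [0,0,0,0,0,0,1]
    - [0,-0.03,0,0,0,0,1]
    - [0,-0.05,0,0,0,0,1]

```text
clock: 55.9
ee_pos: [0.5904, -0.2776, 0.1051]
ee_rot: [-1.162, 1.285, -1.274]
wrist_force: [1.1, 0.4, 0.4]
finger_gap: 0.0853
```

>>> step_arm:
  steps:
    - [-0.03,-0.05,0,0,0,0,1]
    - [-0.05,-0.05,0,0,0,0,1]
    - [-0.05,-0.05,0,0,0,0,1]
    - [-0.02,-0.02,0,0,0,0,1]
    - [0,0,0,0,0,0,1]

```text
clock: 56.52
ee_pos: [0.6065, -0.14, 0.2672]
ee_rot: [-1.16, 1.276, -1.279]
wrist_force: [0.1, 0.3, 0.3]
finger_gap: 0.0859
```

```bash
python3 - <<'E'
from h import *
s,im=snap("wrist","w12.png");C=cam("wrist",s);F=frame(BYW,0);print(s["ee_pos"])
hsv=cv2.cvtColor(im,cv2.COLOR_BGR2HSV)
for nm,m,z in(("white",(hsv[...,1]<45)&(hsv[...,2]>150),.067),("dark",hsv[...,2]<65,.066),("sinker",hsv[...,2]<80,.014)):
    m=cv2.morphologyEx(m.astype(np.uint8),cv2.MORPH_OPEN,np.ones((3,3)))
    for c in cv2.findContours(m,0,1)[0]:
        if cv2.contourArea(c)<60: continue
        P=np.array([(F.T@(ray(C,p,z)-BO))[:2] for p in c.reshape(-1,2)]).astype(np.float32)*1000
        r=cv2.minAreaRect(P)
        if abs(r[0][0])<60 and abs(r[0][1])<150: print(nm,np.round(r[0],1),np.round(r[1],1),round(r[2],1))
# top camera: scoop / tray
s,im=snap("top","t3.png");C=cam("top");hsv=cv2.cvtColor(im,cv2.COLOR_BGR2HSV)
m=(hsv[...,2]<70).astype(np.uint8)
for c in cv2.findContours(m,0,1)[0]:
    if cv2.contourArea(c)>30:
        x,y=c.reshape(-1,2).mean(0)
        if 115<x<240 and 150<y<280: print("top dark",(x.round(1),y.round(1)),cv2.contourArea(c),"as tray handle top",ray(C,(x,y),.068).round(3))
E
```

```text
[ 0.60647874 -0.13997862  0.2671663 ]
white [   0.5 -116. ] [19.1 61.2] 89.9
white [  1.2 -93.3] [21.3 61.3] 88.7
white [ 3.  -2.7] [25.5 61. ] 88.2
white [ 3.1 25. ] [60.3 24.8] 0.0
dark [  0.5 -46.1] [57. 49.] 90.0
dark [-24.7  77.8] [14.2 10.5] 89.0
dark [-23.4  95.1] [15.6 11. ] 63.2
dark [-21.1 116.8] [ 6.9 15.3] 85.7
sinker [  1.  -78.5] [65.6 57.8] 90.0
sinker [ 9.9 72.7] [16.8 18.4] 0.1
sinker [-26.   72.5] [38.2 19. ] 89.3
sinker [13.3 93.3] [16.6 17.9] 0.2
sinker [-25.4 105. ] [17.6 18.7] 89.3
top dark (np.float64(140.2), np.float64(257.4)) 334.5 as tray handle top [0.396 0.35  0.068]
top dark (np.float64(142.2), np.float64(229.3)) 483.5 as tray handle top [0.471 0.349 0.068]
```

```bash
python3 - <<'E'
from h import *
s,im=snap("side","s9.png");a=cv2.imread("pics/side0.png")
for nm,(x0,y0,x1,y1) in dict(trayhandle=(200,228,219,262),scoop=(270,275,350,340),reel=(160,175,215,215)).items():
    for k in(a,im):
        v=cv2.cvtColor(k,cv2.COLOR_BGR2GRAY)[y0:y1,x0:x1]<45;yy,xx=np.nonzero(v);print(nm,len(xx),(xx.mean()+x0).round(1),(yy.mean()+y0).round(1))
for nm,b in dict(tray=(205,215,310,272),scoop=(270,275,350,340)).items():
    d=cv2.absdiff(a,im)[b[1]:b[3],b[0]:b[2]].max(2);print(nm,"changed px",(d>40).sum(),"of",d.size)
print(get_state()["wrist_force"].round(1),get_state()["clock"])
E
```

```text
trayhandle 216 212.3 243.7
trayhandle 219 212.2 243.7
scoop 1676 306.7 315.6
scoop 1708 307.2 315.5
reel 316 182.8 197.9
reel 319 182.8 197.9
tray changed px 264 of 5985
scoop changed px 246 of 5200
[-0.7 -0.1 -0.3] 56.675
```

Tray, scoop and reel are back where they were at the start (the changed pixels in the tray region are about what five removed sinkers would give), so I'm handing in.

```bash
python3 -c "
from rig import *
print(job_done())"
```

```text
the job is handed in; nothing more can be done
None
```

The job is handed in, after about 57 s of the 192 s allowed; the hand-in gives no verdict, so what follows rests on my own checks.

**What I did:** I raised the tray to its stop and scooped up the five sinkers that were there. I tipped all five into the deep bin, stood the scoop back on its mat and let the tray down flat. I then packed the slim carton, the jar and the wide carton in the shallow row.

**Last checks:**
- **Sinkers:** all five are in the bin. The fingers stayed above the sinkers throughout, though I had no direct reading of finger contact.
- **Packed items:** centres along the row are about -104 mm (slim carton), -47 mm (jar) and +11 mm (wide carton). All are within 3 mm of the row's centre line. Their tops measured the right size, which means they are standing upright.
- **Tray handle and reel:** in the side camera both were within 0.1 pixel of their starting place.
- **Scoop:** about 0.5 pixel from its starting place.

**Failed or disagreed:**
- In the top view the tray handle could not be found, probably because the arm hid it. That the tray is flat rests on the side view and on the handle height when I let go.
- The gripper closed to about 56 mm on the jar instead of 58 mm, probably because it held the lid.
- The jar sat about 4 cm from my first rough estimate, so I used a fresh measurement to pick it up.

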